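# Set a relief panel level for laser cleaning and arm the laser

## Robot

A 7-joint arm with a two-finger parallel gripper is mounted at the origin on the work surface. World frame = base frame: x ahead of the robot, y to its left, z up, the work surface at z = 0. Lengths are in m, angles in rad, forces in N, time in s.
With the tool pointing down it reaches from about 0.425 to 1.025 m from the base axis. Payload 9.4 kg.
Tool frame: the origin (TCP) lies midway between the tips of the shut fingers; the grasp point (between the pads) lies 19 mm behind it; z points along the fingers, y is the line along which they close (so a half turn about z gives the same grasp; the last joint's range is limited). The gripper opens to 85 mm and grips with 20 to 120 N. Pads are 22 mm wide; open, the fingers measure 114 mm over their backs; the gripper's body (76 mm by 85 mm) begins 54 mm behind the grasp point. The pads swing forward as they close: fully open they stand 13 mm farther back than shut.
Start: joints at [1.047, 0.599, -0.003, 1.599, 0.002, 0.943, -0.08], TCP at [0.313, -0.654, 0.231] pointing down, gripper open.
Joint ranges: [-2.57, 2.57], [-0.35, 1.97], [-1.29, 1.29], [0.11, 2.56], [-1.05, 4.19], [0.11, 1.86], [-2.63, 2.63]. Speed limits (rad/s): [2.22, 2.22, 3.01, 3.01, 3.14, 3.14, 3.14].

## Interface

Orientations are given as a rotation vector (axis times angle).
In Python, from bench import * gives the robot as it stands.
- The arm moves only by the tool arm_command, never from a script. Its argument "series" is a list of rows, each an object of numbers: "tx", "ty", "tz": the shift along the tool's x, y, z in m; "twist": the turn about the tool's z in units of 6 degrees (1.0 is 6 degrees); "fingers": the gripper's target within -1 to 1 (fully open at 1, half-way at 0, shut at -1). A call has 1 to 12 rows; each row is the pose to reach, as a shift and turn from the pose commanded when the call began, along the tool's axes at that moment; what a row does not reach only later rows make up. A row lasts 1/12 s, in which the tool goes at most 41.7 mm and 7.16 degrees, less where a joint would pass 70% of its speed; a pose out of reach is approached as far as the arm can. A call with a gripper value outside its range is refused whole. The fingers move at their own pace and stop on an object; "force" is the grip in N (left out, the last holds). Time passes only in rows, so rows that repeat a pose let the fingers close. It gives the time, the measured TCP pose, the force, the opening and the grip force at its end, in the units of the state.
- state(): the state, without advancing time (a new reading comes with each control period).
- camera(name): name is "scene" or "top"; returns a dict with "frame" (384x512x3 uint8, blue, green, red), "depth" (384x512 float32, m along the optical axis (not along the pixel's ray), 0 where there is no reading), "intrinsics" (3x3 intrinsics, pixels), "k1" (the pictures are not rectified: a ray, as slopes to the right and down, at radius r is drawn at 1 + k1 r^2 times it, then the intrinsics apply), "world_to_cam" (4x4, takes a point from world to camera coordinates). Camera axes: x right, y down, z forward; pixel columns grow to the right and rows downward; lengths in m; the calibration is good to about 2 mm. A picture is of the moment at which its call begins.
- sign_off(): hands the job in; it is judged then, once.
Trained networks look in a picture, given as the dict that the camera call returned (one of the last four; its "shot" number tells which), for a name from the list of things; names that differ only in an ending like _2 or _b are one class to them, and where a whole thing is asked for, a point or a joint stands for the part that bears it (a point fixed in the world has none). Each returns a list of dicts, best first, with "confidence" (0 to 1); they miss things now and then, are a little off and sometimes report something else, mostly with a low value. They report only what shows in the picture. A call takes as long as a camera call. They do not tell look-alikes from the thing itself.
- look_for(picture, thing): "xy" ([column, row] in pixels, amid what is visible of it).
- spot_point(picture, thing): "xy" ([column, row] in pixels: a listed point, or the origin of a listed thing).
The state is a dict: "time_s": time; "q": joint angles; "dq": joint speeds; "joint_efforts": joint torques, N m; "tcp_pos": TCP position; "tool_rot": TCP orientation; "wrist_force": force on the tool from outside, world axes, zero at the start; "torque": the same for the moment, N m; "width": finger opening in m; "grip_force": force on a finger pad.
Only numpy, scipy, OpenCV 4.12 (cv2) and the standard library are available. Lean on these libraries where they do the work, as an engineer would, in place of code of your own. Each camera call takes 0.05 s, during which the arm holds its last target. There are 200 camera calls.

## Task

Get the painted relief panel ready for laser cleaning: swing it in its turning frame by the red handle until it lies level with the painted face up, then turn the frame's black lock knob clockwise to its stop. Then take the orange key from its wooden holder, push it fully into the slot of the yellow laser switch, turn it clockwise to its stop (on) and leave it there. Do not touch the painted panel itself, and leave everything else on the bench where it stands.

Things in the scene. Friction and masses are not known exactly. Their poses are not given: they have to be found in the camera images.
- turn_axis (a point): Centre of the turning frame (grey base plate 190 x 350 mm, 12 mm thick, with two aluminium uprights), on the horizontal axis about which the carrier turns, 160 mm above the bench. Own axes: y runs along the turning axis (the panel's long axis), x square to it and level, pointing away from the robot, z up. The uprights stand at y = -150 and +150 mm, 50 mm wide along x, 26 mm thick along y, tops 185 mm above the bench. Everything between them is the carrier.
- carrier (a joint): Angle of the carrier (aluminium rim 124 x 244 x 18 mm holding the panel; opposite the handle a dark bar reaches 13 mm further) about the turning axis, rad. 0 = level with the painted face up; positive = the side with the red handle raised; at +1.57 the handle is straight above the axis and the painted face looks towards the robot. Starts at 1.0 to 1.9. No stop at level. Stays where left (friction 2.5 N at the handle).
- handle_mid (a point): Middle of the red round handle bar of the carrier: bar 12 mm thick and 120 mm long between its two arms, parallel to the turning axis and 130 mm from it (68 mm clear between the bar's centre line and the rim). Being round, the bar can turn between the fingers while they keep pointing down. Moves with the carrier: its axes turn with the carrier too.
- plaque: The painted relief panel in the carrier, 100 x 220 x 14 mm: teal with a gold sun and red rosettes on its face, brown wood on its back. Origin at its centre, on the turning axis; its z axis points out of the painted face. Fragile: not to be touched.
- lock_grip (a point): Grip point of the black lock knob on top of the right-hand (y = -150 mm) upright, on the knob's vertical axis, 222 mm above the bench. The knob's bar grip is 42 mm long (along this point's x axis), 14 mm thick (along y), its top 7 mm above this point, 25 mm of bar below this point, over a 44 mm disc. It turns with the knob.
- lock (a joint): Angle of the lock knob, rad: 0 = free; grows as it is turned clockwise seen from above; locked at its stop at 1.35. Starts between 0 and 0.2. About 0.08 Nm of friction; stays where it is left.
- key_grip (a point): Centre of the key's orange bow: a plate 34 mm (this point's x) x 10 mm (y) x 30 mm tall (z). Under it a steel collar 24 x 9 x 10 mm and a brass blade 14 mm (x) x 4 mm (y) x 22 mm long, tapered at its tip, 47 mm below this point; the key is 62 mm tall, 30 g. It is the same after half a turn about z. It starts standing upright, bow up, its blade in the slot of a wooden holder block 60 x 60 x 30 mm; the bow's centre is then about 55 mm above the bench.
- key_tip (a point): Tip of the key's blade, on its centre line, 47 mm below the bow's centre.
- keyway (a point): Centre of the mouth of the slot in the key switch's steel rotor, which stands in a black ring on the yellow switch box (90 x 90 x 50 mm, fixed), slot mouth 76 mm above the bench. The slot opens upwards: 18 mm (this point's x) x 7.5 mm (y), 23 mm deep; z up. It turns with the rotor. The black ring is 68 mm across, its top 4 mm below the mouth. The key's collar rests on the rotor when the key is fully in, the bow's centre then 25 mm above the mouth.
- key_switch (a joint): Angle of the key switch's rotor, rad: 0 = off, grows clockwise seen from above, on at its stop at 1.3. The key has play in the slot and turns about 0.3 rad before the rotor follows. About 0.03 Nm of friction; stays where it is left.
- paint_jar: Bystander: closed glass jar with white cap and dark red label, 64 mm across, 75 mm tall. Origin at the centre of its underside. To be left alone.
- varnish_can: Bystander: green can, 60 mm across, 90 mm tall. Origin at the centre of its underside. To be left alone.
- figurine: Bystander: cream plaster figurine, 64 mm across its foot, 126 mm tall. Origin at the centre of its underside. To be left alone.
- brush: Bystander: hand brush lying flat. Origin at the centre of its underside. To be left alone.
- sanding_block: Bystander: cork block 70 x 110 x 30 mm. Origin at the centre of its underside. To be left alone.
- water_cup: Bystander: blue open cup, 72 mm across, 85 mm tall. Origin at the centre of its underside. To be left alone.
Mind the look-alikes: they are no part of the job. Leave any pink or turquoise look-alike of the part that bears keyway alone.

How it is judged:
By the outcome, as a careful person would: the job done as asked, in the order asked, and still so for the second after the job is handed in, with the robot touching nothing.
It also fails if it takes over 67 s, if anything falls off the work surface, if the arm or the gripper's body presses on something with over 40 N, if the wrist force passes 120 N, or if a joint passes its speed limit or range.

## Working session

There is one attempt and no reset: what is moved stays moved. The work goes in short steps, Python scripts to look and compute and a tool call to move; the robot and the scene stay as the last step left them, time stands still between calls to the robot, and variables do not carry over. Pictures are saved under pics/ and viewed, at most 10 in all, crops included, and the job is handed in when it is done.

Besides the shell and the picture viewer there is one more tool, called after "Call:" by a JSON object that holds its "name" and its "arguments", one argument or row to a line. arm_command: Moves the arm, as the interface text tells. Its arguments: {"type":"object","properties":{"series":{"type":"array"},"force":{"type":"number"}},"required":["series"]}

```bash
mkdir -p pics
cat > h.py <<'E'
from bench import *
import numpy as np, cv2
from scipy.spatial.transform import Rotation as R
def ray(c,px):
    K=c["intrinsics"];k=c["k1"]
    d=np.array([(px[0]-K[0,2])/K[0,0],(px[1]-K[1,2])/K[1,1]]);u=d.copy()
    for _ in range(20): u=d/(1+k*(u@u))
    return np.array([u[0],u[1],1.])
def at_depth(c,px,w=2):
    x,y=int(round(px[0])),int(round(px[1]));p=c["depth"][max(0,y-w):y+w+1,max(0,x-w):x+w+1];p=p[p>0]
    if len(p)==0: return None
    T=np.linalg.inv(c["world_to_cam"]);return T[:3,:3]@(ray(c,px)*np.median(p))+T[:3,3]
def at_z(c,px,z):
    T=np.linalg.inv(c["world_to_cam"]);r=T[:3,:3]@ray(c,px);o=T[:3,3];return o+r*(z-o[2])/r[2]
def proj(c,P):
    p=c["world_to_cam"][:3,:3]@np.asarray(P)+c["world_to_cam"][:3,3];u=p[:2]/p[2];u=u*(1+c["k1"]*(u@u));K=c["intrinsics"]
    return np.array([K[0,0]*u[0]+K[0,2],K[1,1]*u[1]+K[1,2]])
def cloud(c):
    H,W=c["depth"].shape;K=c["intrinsics"];g=np.stack(np.meshgrid(np.arange(W),np.arange(H)),-1).astype(float)
    d=(g-[K[0,2],K[1,2]])/[K[0,0],K[1,1]];u=d.copy()
    for _ in range(20): u=d/(1+c["k1"]*(u**2).sum(-1,keepdims=True))
    P=np.dstack([u,np.ones((H,W))])*c["depth"][...,None];T=np.linalg.inv(c["world_to_cam"])
    Q=P@T[:3,:3].T+T[:3,3];Q[c["depth"]<=0]=np.nan;return Q
E
python3 - <<'E'
from h import *
np.set_printoptions(precision=4,suppress=True)
s=state();print(s)
for n in("scene","top"):
    c=camera(n);cv2.imwrite(f"pics/{n}0.png",cv2.resize(c["frame"],(800,600)))
    print(n,c["intrinsics"].tolist(),c["k1"],np.linalg.inv(c["world_to_cam"])[:3,3])
    for t in("turn_axis","handle_mid","lock_grip","key_grip","key_tip","keyway"):
        for r in spot_point(c,t)[:3]: print(t,np.round(r["xy"],1),round(r["confidence"],2),at_depth(c,r["xy"]))
E
```

```text
{'time_s': 0.0, 'q': array([ 1.0473,  0.6002, -0.0025,  1.6002,  0.0018,  0.9429, -0.0798]), 'dq': array([-0.0001, -0.0001, -0.0002,  0.0008, -0.0005,  0.0009,  0.0012]), 'joint_efforts': array([ -0.0004, -77.6449,   1.5636, -25.8007,   0.0122,   0.009 ,
         0.    ]), 'tcp_pos': array([ 0.313 , -0.6534,  0.2304]), 'tool_rot': array([-3.062 , -0.6957,  0.0008]), 'wrist_force': array([ 0.1687,  0.4175, -0.1432]), 'torque': array([ 0.0329, -0.0034, -0.0752]), 'grip_force': 0.0, 'width': 0.08558827202459128}
scene [[498.7095310154756, 0.0, 252.05706398321448], [0.0, 498.7095310154756, 199.78298679209604], [0.0, 0.0, 1.0]] -0.07710979253767647 [1.4328 0.1773 1.447 ]
turn_axis [301.1 195.8] 0.85 [0.5226 0.1532 0.1688]
handle_mid [299.7 177.8] 0.64 [0.5456 0.1414 0.2887]
lock_grip [253.5 175.8] 0.54 [ 0.5237 -0.0001  0.2287]
key_grip [178.  176.2] 0.57 [ 0.4517 -0.2839  0.0513]
key_grip [285.8 286.7] 0.19 [0.7829 0.1592 0.0511]
keyway [151.2 203.5] 0.64 [ 0.5968 -0.3296  0.0748]
keyway [108.3 234.5] 0.54 [ 0.7394 -0.4266  0.0716]
keyway [151.6 140. ] 0.52 [ 0.3296 -0.4198  0.0732]
top [[347.09003419497947, 0.0, 256.4151794422892], [0.0, 347.09003419497947, 187.43432272066497], [0.0, 0.0, 1.0]] -0.08508313613346118 [ 0.4525 -0.0226  1.478 ]
turn_axis [212.3 198.2] 0.6 [0.5035 0.1389 0.1823]
handle_mid [208.1 184.6] 0.91 [0.5457 0.1405 0.2919]
handle_mid [254.2 197.4] 0.68 [ 0.5071 -0.0178  0.2005]
lock_grip [251.1 196.5] 0.68 [ 0.5091 -0.0067  0.2285]
key_grip [321.3 214.2] 0.6 [ 0.4466 -0.2971  0.0346]
key_tip [206.5 186.6] 0.58 [0.5388 0.146  0.2914]
key_tip [321.5 215.8] 0.52 [ 0.4399 -0.298   0.0341]
keyway [350.9 243.6] 0.64 [ 0.3287 -0.4101  0.0748]
keyway [370.8 191.2] 0.63 [ 0.5431 -0.5013  0.0535]
keyway [354.3 144.8] 0.42 [ 0.7328 -0.428   0.0758]
```

View pics/scene0.png

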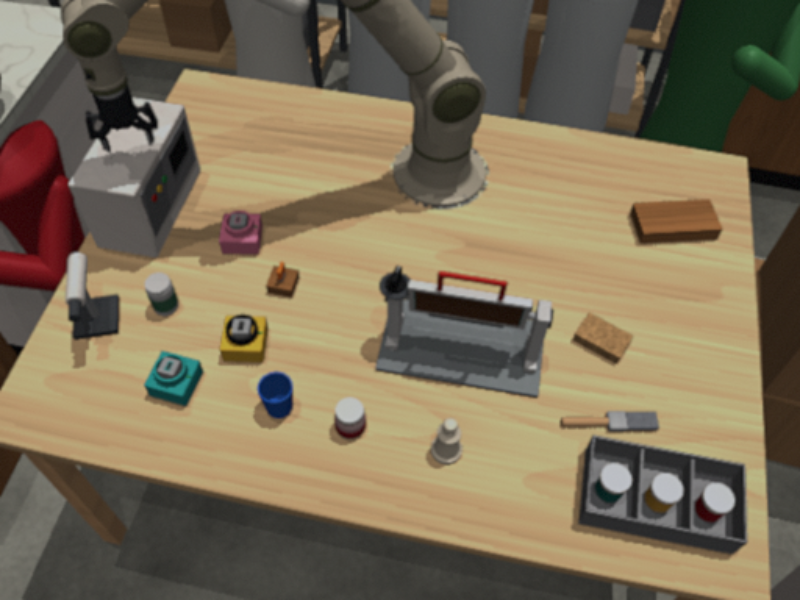

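View pics/top0.png

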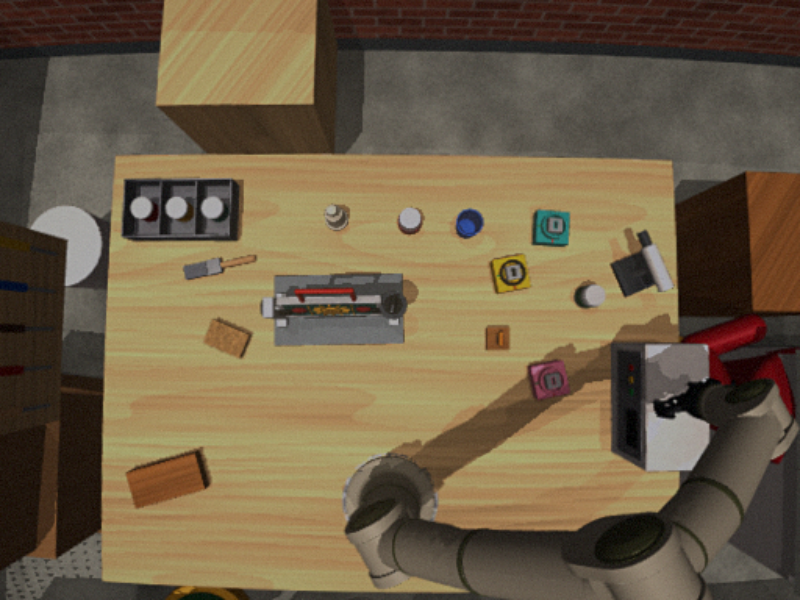

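The scene view shows the frame mid-bench with the red handle at (470,285), tilted a bit away from the robot, and the black knob at (395,283). The key in its holder is at (282,275), the yellow switch at (243,335), and the pink and turquoise look-alikes at (240,230) and (173,378). The top view shows the same layout, with the yellow switch at (512,272), the key at (498,337) and the knob at (393,303). Next I'll measure these precisely.

```bash
cat > m.py <<'E'
from h import *
np.set_printoptions(precision=4,suppress=True)
def ang(P): 
    P=P[:,:2]-P[:,:2].mean(0);w,V=np.linalg.eigh(P.T@P);return np.degrees(np.arctan2(V[1,1],V[0,1])),np.sqrt(w/len(P))
def near(Q,p,r): return np.hypot(Q[...,0]-p[0],Q[...,1]-p[1])<r
tiles=[]
for n in("scene","top"):
    c=camera(n);Q=cloud(c);hsv=cv2.cvtColor(c["frame"],cv2.COLOR_BGR2HSV).astype(int);h,s,v=[hsv[...,i] for i in range(3)];Z=Q[...,2]
    def rep(name,m):
        P=Q[m];print(n,name,len(P),"med",np.nanmedian(P,0),"ang",ang(P) if len(P)>5 else "", "px",np.argwhere(m).mean(0)[::-1] if m.any() else "")
    fr=near(Q,(.51,.145),.22)
    rep("red handle",fr&((h<6)|(h>174))&(s>130)&(v>80)&(Z>.22))
    rep("frame base",fr&(abs(Z-.012)<.006)&(s<60))
    rep("upright L top",near(Q,(.51,.295),.06)&(abs(Z-.185)<.008))
    rep("knob top",near(Q,(.51,-.007),.04)&(Z>.219)&(Z<.24))
    rep("knob disc",near(Q,(.51,-.007),.04)&(Z>.19)&(Z<.207))
    rep("key orange",near(Q,(.45,-.29),.06)&(h>4)&(h<15)&(s>150)&(Z>.042))
    rep("holder",near(Q,(.45,-.29),.06)&(abs(Z-.03)<.006))
    y=near(Q,(.6,-.33),.1)
    rep("yellow top",y&(h>18)&(h<35)&(s>150)&(abs(Z-.05)<.008))
    rep("rotor",near(Q,(.6,-.33),.07)&(Z>.068)&(v>90)&(s<60))
    rep("ring",near(Q,(.6,-.33),.07)&(Z>.06))
    for p in((.51,-.0,.22),(.45,-.29,.05),(.6,-.33,.075)):
        u,w=proj(c,p).astype(int);tiles.append(cv2.resize(c["frame"][max(0,w-16):w+16,u-16:u+16],(256,256),interpolation=cv2.INTER_CUBIC))
cv2.imwrite("pics/tiles.png",np.vstack([np.hstack(tiles[:3]),np.hstack(tiles[3:])]))
E
python3 m.py
```

```text
scene red handle 109 med [0.547  0.1482 0.2914] ang (np.float64(91.43440410374215), array([0.0025, 0.037 ])) px [301.7339 177.8899]
scene frame base 3417 med [0.5412 0.1511 0.0121] ang (np.float64(91.15802448610087), array([0.0474, 0.0926])) px [295.2865 225.7565]
scene upright L top 156 med [0.5175 0.2948 0.1843] ang (np.float64(114.06131926171966), array([0.0134, 0.0187])) px [345.8333 198.9423]
scene knob top 60 med [ 0.5224 -0.0006  0.2275] ang (np.float64(174.20490796054798), array([0.0056, 0.0125])) px [253.5    175.5333]
scene knob disc 154 med [0.5257 0.0029 0.1959] ang (np.float64(105.22473223228332), array([0.0142, 0.0169])) px [252.7273 182.1429]
scene key orange 37 med [ 0.4471 -0.2791  0.0633] ang (np.float64(174.77372033348172), array([0.0029, 0.0089])) px [179.4054 173.1892]
scene holder 202 med [ 0.4455 -0.2743  0.0303] ang (np.float64(126.44170092293527), array([0.0182, 0.0194])) px [180.8366 178.1386]
scene yellow top 301 med [ 0.6379 -0.2952  0.0489] ang (np.float64(123.36685595782393), array([0.0247, 0.0317])) px [156.4917 216.8538]
scene rotor 87 med [ 0.6128 -0.
[... 833 characters left out ...]
), array([0.0172, 0.0179])) px [251.0492 195.1366]
top key orange 12 med [ 0.4414 -0.2886  0.0676] ang (np.float64(-175.28933118092777), array([0.0036, 0.0086])) px [320.1667 215.8333]
top holder 157 med [ 0.435  -0.2834  0.0314] ang (np.float64(65.74953666915707), array([0.0178, 0.0183])) px [318.5287 216.586 ]
top yellow top 250 med [ 0.6042 -0.3057  0.0514] ang (np.float64(178.1264409303137), array([0.0293, 0.0308])) px [325.572 175.036]
top rotor 62 med [ 0.6103 -0.3193  0.0769] ang (np.float64(108.66281400115186), array([0.0108, 0.0116])) px [328.4355 173.871 ]
top ring 173 med [ 0.6103 -0.319   0.0744] ang (np.float64(116.53358929295544), array([0.017 , 0.0181])) px [328.3295 174.0405]
```

View pics/tiles.png

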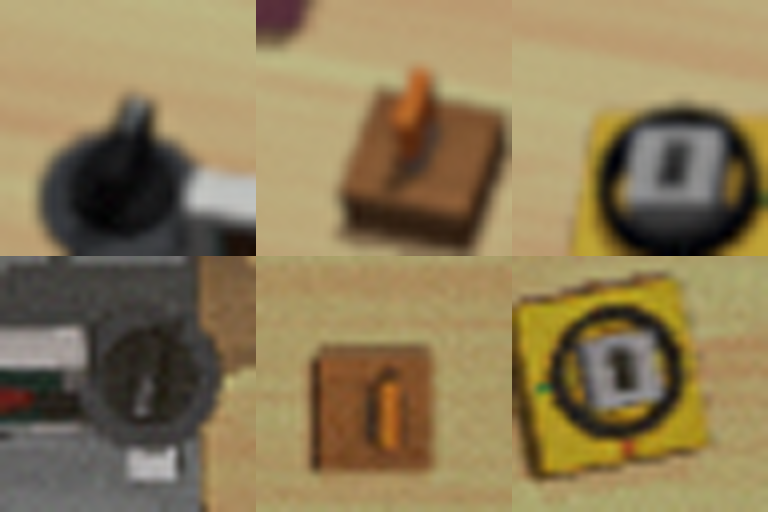

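```bash
cat > m2.py <<'E'
from m import near
from h import *
from scipy.optimize import minimize
def rectfit(P,best=None):
    P=P[~np.isnan(P).any(1)][:,:2];o=None
    for t in np.radians(np.arange(-45,45,.5)):
        A=P@np.array([[np.cos(t),-np.sin(t)],[np.sin(t),np.cos(t)]])
        lo,hi=np.percentile(A,1.5,0),np.percentile(A,98.5,0);a=np.prod(hi-lo)
        if o is None or a<o[0]: o=(a,np.degrees(t),np.array([[np.cos(t),-np.sin(t)],[np.sin(t),np.cos(t)]])@((lo+hi)/2),hi-lo)
    return o[1:]
for n in("scene","top"):
    c=camera(n);Q=cloud(c);Z=Q[...,2];hsv=cv2.cvtColor(c["frame"],cv2.COLOR_BGR2HSV).astype(int);h,s,v=[hsv[...,i] for i in range(3)]
    print(n,"base",*rectfit(Q[near(Q,(.5,.145),.24)&(abs(Z-.012)<.005)&(s<70)]))
    print(n,"holder",*rectfit(Q[near(Q,(.44,-.28),.06)&(abs(Z-.03)<.004)]))
    print(n,"yellow",*rectfit(Q[near(Q,(.61,-.316),.08)&(abs(Z-.05)<.004)]))
    print(n,"rotor",*rectfit(Q[near(Q,(.61,-.316),.05)&(abs(Z-.076)<.004)&(v>80)&(s<90)]))
    print(n,"uprL",*rectfit(Q[near(Q,(.51,.295),.05)&(abs(Z-.185)<.004)]))
    m=near(Q,(.61,-.316),.06)&(v<60)&(Z>.06)
    e=cv2.fitEllipse(np.argwhere(m)[:,::-1][cv2.convexHull(np.argwhere(m)[:,::-1].astype(np.int32),returnPoints=False)[:,0]].astype(np.float32))
    print(n,"ring ell",e,at_z(c,e[0],.072))
    m=near(Q,(.52,-.003),.05)&(Z>.19)&(v<110)
    m2=near(Q,(.52,-.003),.03)&(Z>.223);print("knob bar pix z",at_z(c,np.argwhere(m2).mean(0)[::-1],.229))
    bed=[np.nanmedian(Z[near(Q,p,.03)]) for p in((.3,0),(.75,.2),(.5,-.2),(.3,-.3))];print("bench z",bed)
    d=near(Q,(.61,-.316),.02)&(v<70);print("slot",d.sum())
    for p,nm in(((.61,-.316),"yel"),):
        u,w=proj(c,(*p,.076)).astype(int);print(cv2.cvtColor(c["frame"],cv2.COLOR_BGR2GRAY)[w-9:w+10,u-9:u+10])
E
sed -i 's/^tiles=\[\]/import sys\nif __name__!="__main__": __import__("h")\ntiles=[]/' m.py
python3 - <<'E'
s=open('m.py').read();a=s.index("import sys");open('m.py','w').write(s[:a])
E
python3 m2.py
```

```text
scene base 1.5000000000000002 [0.5301 0.1486] [0.158  0.3342]
scene holder -3.5 [ 0.439 -0.281] [0.0613 0.0597]
scene yellow 10.0 [ 0.6141 -0.3136] [0.0891 0.0886]
scene rotor 19.5 [ 0.6088 -0.3155] [0.0487 0.034 ]
scene uprL -13.5 [0.5085 0.2848] [0.0506 0.0556]
scene ring ell ((154.43560791015625, 210.64328002929688), (18.19205665588379, 19.23246192932129), 82.37959289550781) [ 0.6198 -0.311   0.072 ]
knob bar pix z [ 0.5219 -0.001   0.229 ]
bench z [np.float64(0.00042994125813466955), np.float64(-0.0025376611715250963), np.float64(0.00010823255471503757), np.float64(0.0004525745613588317)]
slot 18
[[172 173 173 172 171 172 172 172 173 172 174 174 173 173 173 174 171 170
  169]
 [172 172 172 173 173 173 173 173 174 173 171 170 172 174 174 174 173 174
  172]
 [171 169 168 170 170 170 172 168 169 163 150 146 152 163 167 169 172 172
  174]
 [168 163 162 161 161 156 148 130 117 107  93  88  95 111 120 132 151 165
  171]
 [160 157 157 153 143 116  94  68  50  38  31  28  28  40  52  71  98 132
  155]
 [152 153 148 128  99  73  67  62  59  59  58  58  54  52  50  50  49  83
  124]
 [152 
[... 2479 characters left out ...]
 129 140 110  39  42  86 137 138 121  71  37
   75]
 [103  80  32  53  91  94  75 121 137 111  61  55  94 134 144 115  53  30
   99]
 [135 126  61  37  81 112  72 108 142 138 134 140 138 139 138 110  41  48
  106]
 [149 131  68  33  49  65  73 106 141 141 128 108 112 120  86  45  31  73
  126]
 [146 147 128  67  39  36  52  86 105 102 117 135 135 112  42  31  60 107
  139]
 [139 143 144 121  47  32  40  51  79  83  91  91  71  47  29  54 112 147
  145]
 [134 145 142 145 123  68  46  33  38  33  40  37  39  38  67 106 138 144
  142]
 [106 147 145 141 142 126  96  63  49  54  44  56  84 104 136 139 146 145
  136]
 [ 99 139 140 146 145 139 149 142 136 140 123  93 123 142 147 145 138 136
  135]]
```

```bash
cat > go.py <<'E'
from h import *
np.set_printoptions(precision=4,suppress=True)
def go(p,yaw=None,s=None):
    """yaw: world direction (deg) of tool y axis, mod 180; twist + = clockwise from above"""
    s=s or state();M=R.from_rotvec(s["tool_rot"]).as_matrix();d=M.T@(np.array(p)-s["tcp_pos"])
    ty=np.degrees(np.arctan2(M[1,1],M[0,1]));o=[]
    if yaw is not None:
        a=(ty-yaw)%180; o=[a/6,(a-180)/6]
    print("pos",s["tcp_pos"],"tool y yaw %.2f"%ty,"tilt",M[:,2],"q7 %.3f"%s["q"][6],"shift mm",d*1000,"twist opts",o)
E
python3 -c "
from go import *
go((.546,.142,.40),1.5)"
```

```text
pos [ 0.3132 -0.6538  0.2313] tool y yaw -64.40 tilt [-0.0001 -0.     -1.    ] q7 -0.080 shift mm [ 553.7607 -617.1342 -168.7471] twist opts [np.float64(19.016684730383975), np.float64(-10.983315269616027)]
```

Call:
{"name": "arm_command", "arguments": {
  "series": [
    {"tz": -0.04,"fingers": 0.2},
    {"tz": -0.08},
    {"tz": -0.12},
    {"tz": -0.169,"tx": 0.03,"ty": -0.03,"twist": -1},
    {"tz": -0.169,"tx": 0.06,"ty": -0.06,"twist": -2},
    {"tz": -0.169,"tx": 0.09,"ty": -0.09,"twist": -3},
    {"tz": -0.169,"tx": 0.12,"ty": -0.12,"twist": -4},
    {"tz": -0.169,"tx": 0.15,"ty": -0.15,"twist": -5},
    {"tz": -0.169,"tx": 0.18,"ty": -0.18,"twist": -6},
    {"tz": -0.169,"tx": 0.21,"ty": -0.22,"twist": -7},
    {"tz": -0.169,"tx": 0.24,"ty": -0.26,"twist": -8},
    {"tz": -0.169,"tx": 0.27,"ty": -0.3,"twist": -9}
  ]
}}

```text
invalid input
```

```bash
python3 -c "
from go import *
go((.546,.142,.40),1.5);print(state()['time_s'],state()['width'])"
```

```text
pos [ 0.3132 -0.6538  0.2313] tool y yaw -64.40 tilt [-0.0001 -0.     -1.    ] q7 -0.080 shift mm [ 553.7607 -617.1342 -168.7471] twist opts [np.float64(19.016684730383975), np.float64(-10.983315269616027)]
0.9 0.08540528110140844
```

Call:
{"name": "arm_command", "arguments": {
  "series": [
    {"tx": 0,"ty": 0,"tz": -0.04,"twist": 0,"fingers": 0.2},
    {"tx": 0,"ty": 0,"tz": -0.08,"twist": 0,"fingers": 0.2},
    {"tx": 0,"ty": 0,"tz": -0.12,"twist": 0,"fingers": 0.2},
    {"tx": 0.02,"ty": -0.02,"tz": -0.16,"twist": -1,"fingers": 0.2},
    {"tx": 0.05,"ty": -0.05,"tz": -0.169,"twist": -2,"fingers": 0.2},
    {"tx": 0.08,"ty": -0.08,"tz": -0.169,"twist": -3,"fingers": 0.2},
    {"tx": 0.11,"ty": -0.11,"tz": -0.169,"twist": -4,"fingers": 0.2},
    {"tx": 0.14,"ty": -0.14,"tz": -0.169,"twist": -5,"fingers": 0.2},
    {"tx": 0.17,"ty": -0.17,"tz": -0.169,"twist": -6,"fingers": 0.2},
    {"tx": 0.2,"ty": -0.2,"tz": -0.169,"twist": -7,"fingers": 0.2},
    {"tx": 0.225,"ty": -0.23,"tz": -0.169,"twist": -8,"fingers": 0.2},
    {"tx": 0.25,"ty": -0.26,"tz": -0.169,"twist": -9,"fingers": 0.2}
  ],
  "force": 40
}}

```text
time_s: 1.9
tcp_pos: [0.4253, -0.3147, 0.4005]
tool_rot: [2.408, 2.017, -0.0]
wrist_force: [0.4, 0.5, 0.5]
width: 0.0513
grip_force: 0.0
```

```bash
python3 -c "
from go import *
go((.546,.142,.40),1.5);print(state()['time_s'],state()['width'])"
```

```text
pos [ 0.4253 -0.3147  0.4005] tool y yaw -10.09 tilt [ 0.0005 -0.0006 -1.    ] q7 0.270 shift mm [470.7533  38.812    0.3225] twist opts [np.float64(28.0675536159614), np.float64(-1.9324463840385988)]
1.9 0.05132407508656135
```

Call:
{"name": "arm_command", "arguments": {
  "series": [
    {"tx": 0.04,"ty": 0.003,"tz": 0,"twist": -0.3,"fingers": 0.2},
    {"tx": 0.08,"ty": 0.006,"tz": 0,"twist": -0.6,"fingers": 0.2},
    {"tx": 0.12,"ty": 0.009,"tz": 0,"twist": -0.9,"fingers": 0.2},
    {"tx": 0.16,"ty": 0.012,"tz": 0,"twist": -1.2,"fingers": 0.2},
    {"tx": 0.2,"ty": 0.015,"tz": 0,"twist": -1.5,"fingers": 0.2},
    {"tx": 0.24,"ty": 0.018,"tz": 0,"twist": -1.93,"fingers": 0.2},
    {"tx": 0.28,"ty": 0.022,"tz": 0,"twist": -1.93,"fingers": 0.2},
    {"tx": 0.32,"ty": 0.026,"tz": 0,"twist": -1.93,"fingers": 0.2},
    {"tx": 0.36,"ty": 0.03,"tz": 0,"twist": -1.93,"fingers": 0.2},
    {"tx": 0.4,"ty": 0.033,"tz": 0,"twist": -1.93,"fingers": 0.2},
    {"tx": 0.44,"ty": 0.036,"tz": 0,"twist": -1.93,"fingers": 0.2},
    {"tx": 0.471,"ty": 0.039,"tz": 0,"twist": -1.93,"fingers": 0.2}
  ]
}}

```text
time_s: 2.9
tcp_pos: [0.5484, 0.1429, 0.4005]
tool_rot: [-2.196, -2.246, -0.002]
wrist_force: [0.8, -0.4, 0.7]
width: 0.0512
grip_force: 0.0
```

```bash
cat > pic.py <<'E'
import sys
from go import *
def crops(name,pts,w=40,sz=380):
    t=[]
    for n in("scene","top"):
        c=camera(n)
        for p in pts:
            u,v=proj(c,p).astype(int);f=cv2.copyMakeBorder(c["frame"],w,w,w,w,cv2.BORDER_CONSTANT)
            t.append(cv2.resize(f[v:v+2*w,u:u+2*w],(sz,sz),interpolation=cv2.INTER_CUBIC))
    cv2.imwrite(f"pics/{name}.png",np.hstack(t))
E
python3 -c "
from pic import *
go((.546,.142,.30),1.5);print(state()['time_s'])
crops('a1',[(.546,.142,.33)],45)
s=state()
for n in('scene','top'):
    c=camera(n);Q=cloud(c);print(n,'tcp proj',proj(c,s['tcp_pos']))
    m=(abs(Q[...,0]-.546)<.09)&(abs(Q[...,1]-.142)<.05)&(Q[...,2]>.385)&(Q[...,2]<.43)
    P=Q[m];print(len(P),np.nanmean(P,0),np.nanmin(P,0),np.nanmax(P,0))
"
```

```text
pos [0.5484 0.1429 0.4005] tool y yaw 1.28 tilt [ 0.0005  0.0009 -1.    ] q7 -0.528 shift mm [ -0.9336  -2.4633 100.5248] twist opts [np.float64(29.963457580310102), np.float64(-0.036542419689898985)]
2.9
scene tcp proj [304.7429 154.2214]
37 [0.5764 0.147  0.4188] [0.5214 0.1346 0.4076] [0.5901 0.1575 0.4295]
top tcp proj [201.815 180.951]<string>:9: RuntimeWarning: Mean of empty slice
Traceback (most recent call last):
ValueError: zero-size array to reduction operation fmin which has no identity
```

View pics/a1.png

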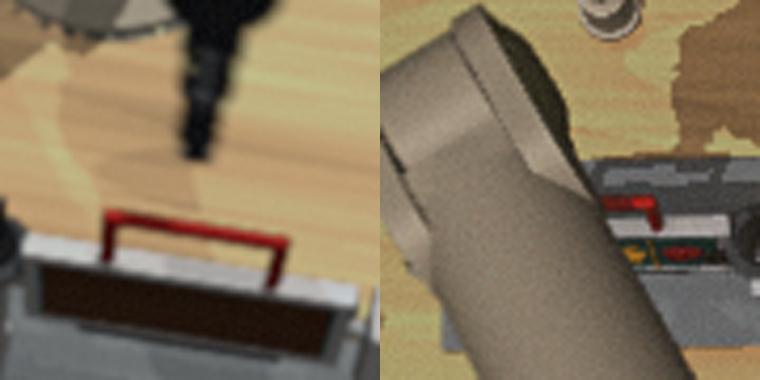

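Call:
{"name": "arm_command", "arguments": {
  "series": [
    {"tx": 0,"ty": -0.002,"tz": 0.04,"twist": 0,"fingers": 0.2},
    {"tx": 0,"ty": -0.002,"tz": 0.08,"twist": 0,"fingers": 0.2},
    {"tx": 0,"ty": -0.002,"tz": 0.11,"twist": 0,"fingers": 0.2},
    {"tx": 0,"ty": -0.002,"tz": 0.135,"twist": 0,"fingers": 0.2},
    {"tx": 0,"ty": -0.002,"tz": 0.135,"twist": 0,"fingers": 0.2},
    {"tx": 0,"ty": -0.002,"tz": 0.135,"twist": 0,"fingers": -1},
    {"tx": 0,"ty": -0.002,"tz": 0.135,"twist": 0,"fingers": -1},
    {"tx": 0,"ty": -0.002,"tz": 0.135,"twist": 0,"fingers": -1},
    {"tx": 0,"ty": -0.002,"tz": 0.135,"twist": 0,"fingers": -1},
    {"tx": 0,"ty": -0.002,"tz": 0.135,"twist": 0,"fingers": -1},
    {"tx": 0,"ty": -0.002,"tz": 0.135,"twist": 0,"fingers": -1}
  ],
  "force": 40
}}

```text
time_s: 4.02
tcp_pos: [0.5472, 0.1393, 0.2669]
tool_rot: [2.197, 2.242, 0.003]
wrist_force: [0.1, -2.1, 6.9]
width: 0.0106
grip_force: 39.2
```

```bash
python3 -c "
from pic import *
go((.546,.142,.2665),1.5);s=state();print(s['time_s'],s['wrist_force'],s['torque'],s['width'],s['grip_force'])
c=camera('scene')
hsv=cv2.cvtColor(c['frame'],cv2.COLOR_BGR2HSV).astype(int);Q=cloud(c)
m=((hsv[...,0]<6)|(hsv[...,0]>174))&(hsv[...,1]>130)&(hsv[...,2]>80)&(np.hypot(Q[...,0]-.55,Q[...,1]-.14)<.12)&(Q[...,2]>.22)
print(m.sum(),np.nanmedian(Q[m],0))
"
```

```text
pos [0.5472 0.1393 0.2669] tool y yaw 1.16 tilt [ 0.0028 -0.0001 -1.    ] q7 -0.623 shift mm [ 2.6912 -1.1527  0.4384] twist opts [np.float64(29.94322350230196), np.float64(-0.0567764976980385)]
4.0167 [ 0.0519 -2.1156  6.9211] [-0.4341  0.2335  0.0768] 0.010562012442383487 39.198206663131714
75 [0.5505 0.1663 0.29  ]
```

Call:
{"name": "arm_command", "arguments": {
  "series": [
    {"tx": 0,"ty": 0.008,"tz": 0.003,"twist": 0,"fingers": -1},
    {"tx": 0,"ty": 0.0155,"tz": 0.005,"twist": 0,"fingers": -1},
    {"tx": 0,"ty": 0.024,"tz": 0.009,"twist": 0,"fingers": -1},
    {"tx": 0,"ty": 0.032,"tz": 0.0135,"twist": 0,"fingers": -1},
    {"tx": 0,"ty": 0.0395,"tz": 0.018,"twist": 0,"fingers": -1},
    {"tx": 0,"ty": 0.047,"tz": 0.0235,"twist": 0,"fingers": -1},
    {"tx": 0,"ty": 0.054,"tz": 0.0295,"twist": 0,"fingers": -1},
    {"tx": 0,"ty": 0.06,"tz": 0.036,"twist": 0,"fingers": -1},
    {"tx": 0,"ty": 0.066,"tz": 0.043,"twist": 0,"fingers": -1},
    {"tx": 0,"ty": 0.072,"tz": 0.05,"twist": 0,"fingers": -1},
    {"tx": 0,"ty": 0.077,"tz": 0.0575,"twist": 0,"fingers": -1},
    {"tx": 0,"ty": 0.077,"tz": 0.0575,"twist": 0,"fingers": -1}
  ]
}}

```text
time_s: 5.07
tcp_pos: [0.6244, 0.1414, 0.2059]
tool_rot: [-2.198, -2.244, -0.001]
wrist_force: [2.1, 1.4, -1.0]
width: 0.0104
grip_force: 43.3
```

```bash
python3 -c "
from pic import *
go((.643,.142,.141),1.5);s=state();print(s['time_s'],s['wrist_force'],s['torque'],s['width'],s['grip_force'])
c=camera('scene')
hsv=cv2.cvtColor(c['frame'],cv2.COLOR_BGR2HSV).astype(int);Q=cloud(c)
m=((hsv[...,0]<6)|(hsv[...,0]>174))&(hsv[...,1]>130)&(hsv[...,2]>80)&(np.hypot(Q[...,0]-.62,Q[...,1]-.14)<.12)&(Q[...,2]>.1)
print(m.sum(),np.nanmedian(Q[m],0))
"
```

```text
pos [0.6244 0.1414 0.2059] tool y yaw 1.18 tilt [-0.0002  0.0009 -1.    ] q7 -0.629 shift mm [ 0.1418 18.5882 64.928 ] twist opts [np.float64(29.947324408347086), np.float64(-0.05267559165291402)]
5.0667 [ 2.1236  1.4305 -1.0276] [ 0.3613 -0.2978  0.1155] 0.01044975087389071 43.32908391952515
177 [0.6244 0.1633 0.2309]
```

Call:
{"name": "arm_command", "arguments": {
  "series": [
    {"tx": 0,"ty": 0.004,"tz": 0.007,"twist": 0,"fingers": -1},
    {"tx": 0,"ty": 0.0075,"tz": 0.0155,"twist": 0,"fingers": -1},
    {"tx": 0,"ty": 0.011,"tz": 0.024,"twist": 0,"fingers": -1},
    {"tx": 0,"ty": 0.0135,"tz": 0.0325,"twist": 0,"fingers": -1},
    {"tx": 0,"ty": 0.0155,"tz": 0.0415,"twist": 0,"fingers": -1},
    {"tx": 0,"ty": 0.017,"tz": 0.0505,"twist": 0,"fingers": -1},
    {"tx": 0,"ty": 0.0175,"tz": 0.0595,"twist": 0,"fingers": -1},
    {"tx": 0,"ty": 0.0175,"tz": 0.065,"twist": 0,"fingers": -1},
    {"tx": 0,"ty": 0.0175,"tz": 0.065,"twist": 0,"fingers": -1},
    {"tx": 0,"ty": 0.0175,"tz": 0.065,"twist": 0,"fingers": -1}
  ]
}}

```text
time_s: 5.95
tcp_pos: [0.6439, 0.142, 0.1425]
tool_rot: [2.197, 2.242, 0.008]
wrist_force: [9.3, 3.7, -0.9]
width: 0.0106
grip_force: 46.0
```

```bash
cat > lev.py <<'E'
from pic import *
def lev():
    s=state();print(s['time_s'],s['tcp_pos'],s['wrist_force'],s['width'],s['grip_force'])
    for n in ('scene','top'):
        c=camera(n)
        hsv=cv2.cvtColor(c['frame'],cv2.COLOR_BGR2HSV).astype(int);Q=cloud(c)
        X,Y,Z=Q[...,0],Q[...,1],Q[...,2]
        m=((hsv[...,0]<6)|(hsv[...,0]>174))&(hsv[...,1]>130)&(hsv[...,2]>80)&(abs(X-.643)<.03)&(abs(Y-.142)<.08)&(Z>.1)
        print(n,m.sum(),np.nanmedian(Q[m],0))
        m=(abs(X-.51)<.07)&(abs(Y-.145)<.11)&(abs(Z-.165)<.04);P=Q[m]
        for _ in range(4):
            A=np.c_[P[:,:2],np.ones(len(P))];k,*_=np.linalg.lstsq(A,P[:,2],rcond=None);r=P[:,2]-A@k;P=P[abs(r)<max(.003,2*r.std())] if _<3 else P
        print(n,"plane dz/dx,dz/dy",k[:2],"z at .513,.145",k@[.513,.145,1],len(P),r.std())
E
python3 -c "
from lev import *
lev()"
```

```text
5.95 [0.6439 0.142  0.1425] [ 9.279   3.6967 -0.9275] 0.010572730333672679 46.00394368171692
scene 170 [0.6442 0.1684 0.1726]Traceback (most recent call last):
  File "<string>", line 3, in <module>
    lev()
    ~~~^^
  File "lev.py", line 12, in lev
    A=np.c_[P[:,:2],np.ones(len(P))];k,*_=np.linalg.lstsq(A,P[:,2],rcond=None);r=P[:,2]-A@k;P=P[abs(r)<max(.003,2*r.std())] if _<3 else P
                                                                                                                               ^^^
TypeError: '<' not supported between instances of 'list' and 'int'
```

```bash
sed -i 's/k,\*_=/k=/; s/rcond=None)/rcond=None)[0]/' lev.py
python3 -c "
from lev import *
lev()"
```

```text
6.0 [0.6439 0.142  0.1427] [ 9.8188  2.5847 -1.1358] 0.010567844294667224 46.002044677734375
scene 169 [0.6431 0.1687 0.172 ]
scene plane dz/dx,dz/dy [ 0.0631 -0.0013] z at .513,.145 0.16799132855226487 1228 0.0028768166064023363
top 3 [0.6137 0.2067 0.1755]
top plane dz/dx,dz/dy [ 0.0689 -0.0078] z at .513,.145 0.1704900496783715 1038 0.0027551164874760866
```

Call:
{"name": "arm_command", "arguments": {
  "series": [
    {"tx": 0,"ty": -0.001,"tz": 0.004,"twist": 0,"fingers": -1},
    {"tx": 0,"ty": -0.001,"tz": 0.009,"twist": 0,"fingers": -1},
    {"tx": 0,"ty": -0.001,"tz": 0.009,"twist": 0,"fingers": -1},
    {"tx": 0,"ty": -0.001,"tz": 0.009,"twist": 0,"fingers": -1}
  ]
}}

```text
time_s: 6.43
tcp_pos: [0.6442, 0.142, 0.1342]
tool_rot: [2.197, 2.241, 0.012]
wrist_force: [12.0, 2.5, -0.5]
width: 0.0106
grip_force: 46.3
```

```bash
python3 -c "
from lev import *
lev()"
```

```text
6.4333 [0.6442 0.142  0.1342] [12.0406  2.528  -0.4796] 0.01057647307650223 46.30380928516388
scene 162 [0.6441 0.17   0.1647]
scene plane dz/dx,dz/dy [-0.      0.0008] z at .513,.145 0.16809397014022856 1235 0.00294874898081538
top 3 [0.6148 0.2084 0.1669]
top plane dz/dx,dz/dy [-0.0001 -0.004 ] z at .513,.145 0.1700844464641094 1058 0.002730077080928845
```

Call:
{"name": "arm_command", "arguments": {
  "series": [
    {"tx": 0,"ty": 0.001,"tz": 0,"twist": 0,"fingers": -0.3},
    {"tx": 0,"ty": 0.001,"tz": 0,"twist": 0,"fingers": 0.1},
    {"tx": 0,"ty": 0.001,"tz": 0,"twist": 0,"fingers": 0.1},
    {"tx": 0,"ty": 0.001,"tz": 0,"twist": 0,"fingers": 0.1},
    {"tx": 0,"ty": 0.001,"tz": -0.02,"twist": 0,"fingers": 0.1},
    {"tx": 0,"ty": 0.001,"tz": -0.05,"twist": 0,"fingers": 0.1},
    {"tx": 0,"ty": 0.001,"tz": -0.09,"twist": 0,"fingers": 0.1},
    {"tx": 0,"ty": 0.001,"tz": -0.13,"twist": 0,"fingers": 0.1},
    {"tx": 0,"ty": 0.001,"tz": -0.15,"twist": 0,"fingers": 0.1}
  ]
}}

```text
time_s: 7.28
tcp_pos: [0.6416, 0.1421, 0.2883]
tool_rot: [2.197, 2.243, 0.006]
wrist_force: [0.5, -0.0, 0.5]
width: 0.047
grip_force: 0.0
```

```bash
python3 -c "
from lev import *
lev();go((.517,-.005,.30),90)
np.set_printoptions(linewidth=150)
for n in('scene','top'):
    c=camera(n);Q=cloud(c);Z=Q[...,2];u,v=proj(c,(.518,-.003,.224)).astype(int);print(cv2.cvtColor(c['frame'],cv2.COLOR_BGR2GRAY)[v-9:v+9,u-9:u+9]);print((Z[v-9:v+9,u-9:u+9]*1000).round(0))
    m=(np.hypot(Q[...,0]-.517,Q[...,1]+.005)<.035)&(Z>.212);P=Q[m];A=P[:,:2]-P[:,:2].mean(0);w,V=np.linalg.eigh(A.T@A);print(len(P),P.mean(0),np.degrees(np.arctan2(*V[::-1,1])),np.sqrt(w/len(P)))
"
```

```text
7.2833 [0.6416 0.1421 0.2883] [ 0.4919 -0.0392  0.5037] 0.04703064098141753 0.0
scene 215 [0.6452 0.1526 0.1652]
scene plane dz/dx,dz/dy [0.0004 0.0011] z at .513,.145 0.1681716264700549 1706 0.002893329493609885
top 0 [nan nan nan]
top plane dz/dx,dz/dy [0.0048 0.0009] z at .513,.145 0.16923933307840705 665 0.00256437798382324
pos [0.6422 0.1422 0.2881] tool y yaw 1.17 tilt [ 0.0064  0.0014 -1.    ] q7 -0.568 shift mm [-144.5677 -128.0836  -12.9031] twist opts [np.float64(15.194516128724574), np.float64(-14.805483871275426)]
[[158 164 163 162 164 163 165 164 167 165 166 168 172 174 174 175 174 174]
 [158 160 158 159 161 160 163 162 163 164 164 165 169 172 174 176 175 175]
 [158 156 157 157 156 157 157 159 161 161 159 159 162 170 173 172 172 173]
 [161 159 159 159 157 158 158 158 159 156 145 139 148 159 167 169 169 171]
 [163 161 162 160 161 161 162 162 160 147 118 112 125 125 145 165 169 168]
 [162 163 162 163 163 164 164 165 160 132  91  97 104  86 124 162 170 170]
 [156 158 159 160 162 164 166 164 151 112  78  84  73  59 117 163 173 171]
 [150 153 153 156 157 157 156 148 123  81  
[... 4903 characters left out ...]
77. 776. 777. 776. 773. 774. 772. 763. 761. 756. 232. 202. 202. 206. 203. 196. 193.]
 [781. 784. 782. 779. 777. 777. 779. 776. 771. 770. 766. 754. 202. 199. 200. 199. 194. 195.]
 [784. 786. 784. 782. 781. 780. 779. 777. 775. 774. 771. 767. 761. 202. 198. 194. 192. 189.]
 [787. 786. 785. 786. 782. 782. 781. 781. 777. 776. 775. 771. 766. 760. 197. 190. 197. 191.]
 [788. 788. 786. 785. 786. 784. 781. 779. 781. 777. 776. 772. 771. 766. 759. 190. 192. 195.]
 [791. 789. 786. 787. 786. 783. 785. 782. 780. 779. 777. 774. 771. 767. 765. 195. 192.  -1.]
 [789. 789. 787. 789. 785. 785. 785. 786. 783. 781. 778. 775. 773. 770.  nan 762.  13.   4.]]
304 [0.5068 0.0097 0.7135] -151.2239868303346 [0.0102 0.0157]
  return np.nanmean(a, axis, out=out, keepdims=keepdims)
```

```bash
python3 -c "
from lev import *
P=[]
from m2 import rectfit
" >/dev/null
python3 - <<'E'
import sys;sys.path.insert(0,'.')
from lev import *
L=[]
for i in range(6):
    c=camera('scene');Q=cloud(c);Z=Q[...,2]
    m=(np.hypot(Q[...,0]-.520,Q[...,1]+.003)<.035)&(abs(Z-.229)<.005);ij=np.argwhere(m);L+= [ij]
cnt={}
for ij in np.vstack(L): cnt[tuple(ij)]=cnt.get(tuple(ij),0)+1
px=np.array([k for k,v in cnt.items() if v>=3])
P=np.array([at_z(c,p[::-1],.229)[:2] for p in px]);mu=P.mean(0);w,V=np.linalg.eigh((P-mu).T@(P-mu));print(len(P),mu,np.degrees(np.arctan2(*V[::-1,1])),np.sqrt(w/len(P)*12))
print(cv2.minAreaRect((P*1000).astype(np.float32)))
print(proj(c,(.52,-.005,.229)),proj(c,(.54,-.005,.229)))
E
```

```text
53 [ 0.5205 -0.0009] 171.30419925648408 [0.0144 0.0426]
((520.710693359375, -0.694122314453125), (14.215981483459473, 43.974212646484375), 80.71128845214844)
[252.1977 174.5336] [250.8037 179.6224]
  return np.nanmean(a, axis, out=out, keepdims=keepdims)
```

Call:
{"name": "arm_command", "arguments": {
  "series": [
    {"tx": -0.013,"ty": -0.012,"tz": -0.005,"twist": -1.2,"fingers": 0.1},
    {"tx": -0.026,"ty": -0.023,"tz": -0.01,"twist": -2.4,"fingers": 0.1},
    {"tx": -0.039,"ty": -0.035,"tz": -0.013,"twist": -3.5,"fingers": 0.1},
    {"tx": -0.052,"ty": -0.046,"tz": -0.013,"twist": -4.7,"fingers": 0.1},
    {"tx": -0.065,"ty": -0.058,"tz": -0.013,"twist": -5.9,"fingers": 0.1},
    {"tx": -0.078,"ty": -0.07,"tz": -0.013,"twist": -7,"fingers": 0.1},
    {"tx": -0.092,"ty": -0.081,"tz": -0.013,"twist": -8.2,"fingers": 0.1},
    {"tx": -0.105,"ty": -0.093,"tz": -0.013,"twist": -9.4,"fingers": 0.1},
    {"tx": -0.118,"ty": -0.104,"tz": -0.013,"twist": -10.5,"fingers": 0.1},
    {"tx": -0.131,"ty": -0.116,"tz": -0.013,"twist": -11.7,"fingers": 0.1},
    {"tx": -0.1436,"ty": -0.127,"tz": -0.013,"twist": -13,"fingers": 0.1},
    {"tx": -0.1436,"ty": -0.127,"tz": -0.013,"twist": -13.3,"fingers": 0.1}
  ]
}}

```text
time_s: 8.88
tcp_pos: [0.5149, -0.0077, 0.2961]
tool_rot: [-0.24, -3.13, 0.003]
wrist_force: [0.2, -0.4, 0.1]
width: 0.0469
grip_force: 0.0
```

```bash
python3 - <<'E' 2>/dev/null
import sys;sys.path.insert(0,'.')
from lev import *
go((.518,-.004,.203),81.1);s=state();print(s['q'])
crops('k1',[(.518,-.004,.26)],35)
E
```

```text
pos [ 0.5149 -0.0077  0.2961] tool y yaw 81.25 tilt [-0.0022 -0.002  -1.    ] q7 0.877 shift mm [-2.7067  4.3023 93.103 ] twist opts [np.float64(0.024804964832789267), np.float64(-29.975195035167207)]
[ 0.613   0.4082 -0.9623  1.9574  0.4034  0.9839  0.8766]
```

View pics/k1.png

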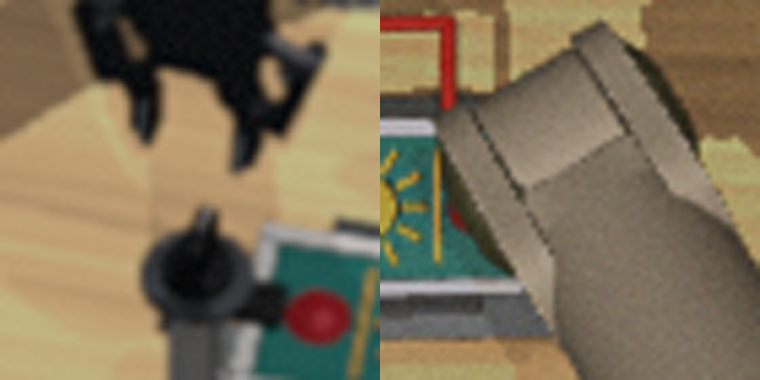

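Call:
{"name": "arm_command", "arguments": {
  "series": [
    {"tx": -0.003,"ty": 0.004,"tz": 0.03,"twist": 0,"fingers": 0.1},
    {"tx": -0.003,"ty": 0.004,"tz": 0.06,"twist": 0,"fingers": 0.1},
    {"tx": -0.003,"ty": 0.004,"tz": 0.08,"twist": 0,"fingers": 0.1},
    {"tx": -0.003,"ty": 0.004,"tz": 0.091,"twist": 0,"fingers": 0.1},
    {"tx": -0.003,"ty": 0.004,"tz": 0.091,"twist": 0,"fingers": 0.1},
    {"tx": -0.003,"ty": 0.004,"tz": 0.091,"twist": 0,"fingers": -1},
    {"tx": -0.003,"ty": 0.004,"tz": 0.091,"twist": 0,"fingers": -1},
    {"tx": -0.003,"ty": 0.004,"tz": 0.091,"twist": 0,"fingers": -1},
    {"tx": -0.003,"ty": 0.004,"tz": 0.091,"twist": 0,"fingers": -1},
    {"tx": -0.003,"ty": 0.004,"tz": 0.091,"twist": 0,"fingers": -1}
  ],
  "force": 50
}}

```text
time_s: 9.82
tcp_pos: [0.5204, -0.0051, 0.2071]
tool_rot: [0.252, 3.131, -0.01]
wrist_force: [-3.1, -12.1, 8.7]
width: 0.013
grip_force: 49.0
```

```bash
python3 -c "
from go import *
go((.518,-.004,.205),81.1);s=state();print(s['q'],s['wrist_force'],s['torque'],s['width'],s['grip_force'])"
```

```text
pos [ 0.5204 -0.0051  0.2071] tool y yaw 80.79 tilt [-0.     -0.0064 -1.    ] q7 0.727 shift mm [2.5123 0.7048 2.1351] twist opts [np.float64(29.94898149638172), np.float64(-0.05101850361828042)]
[ 0.5097  0.5133 -0.8661  2.0537  0.547   0.8185  0.7272] [ -3.0734 -12.1262   8.7318] [-2.6552  0.6834  0.1277] 0.013007269282998633 48.98318409919739
```

Call:
{"name": "arm_command", "arguments": {
  "series": [
    {"tx": 0,"ty": -0.001,"tz": 0,"twist": 0.5,"fingers": -1},
    {"tx": 0,"ty": -0.002,"tz": 0,"twist": 1.5,"fingers": -1},
    {"tx": 0,"ty": -0.002,"tz": 0,"twist": 2.5,"fingers": -1},
    {"tx": 0,"ty": -0.002,"tz": 0,"twist": 3.5,"fingers": -1},
    {"tx": 0,"ty": -0.002,"tz": 0,"twist": 4.5,"fingers": -1},
    {"tx": 0,"ty": -0.002,"tz": 0,"twist": 5.5,"fingers": -1},
    {"tx": 0,"ty": -0.002,"tz": 0,"twist": 6.5,"fingers": -1},
    {"tx": 0,"ty": -0.002,"tz": 0,"twist": 7.5,"fingers": -1},
    {"tx": 0,"ty": -0.002,"tz": 0,"twist": 8.5,"fingers": -1},
    {"tx": 0,"ty": -0.002,"tz": 0,"twist": 9.5,"fingers": -1},
    {"tx": 0,"ty": -0.002,"tz": 0,"twist": 10.4,"fingers": -1},
    {"tx": 0,"ty": -0.002,"tz": 0,"twist": 10.4,"fingers": -1}
  ]
}}

```text
time_s: 10.82
tcp_pos: [0.519, -0.0069, 0.2072]
tool_rot: [1.844, 2.541, -0.008]
wrist_force: [-5.2, -12.4, 8.1]
width: 0.0133
grip_force: 49.2
```

```bash
python3 -c "
from go import *
go((.518,-.004,.205),13.8);s=state();print(s['q'],s['wrist_force'],s['torque'],s['width'],s['grip_force'])"
```

```text
pos [ 0.519  -0.0069  0.2072] tool y yaw 18.06 tilt [-0.0013 -0.0055 -1.    ] q7 -0.159 shift mm [ 3.0722 -0.0435  2.1572] twist opts [np.float64(0.7104314353741561), np.float64(-29.289568564625842)]
[ 0.3132  0.4371 -0.5632  2.0668  0.3527  0.7325 -0.1588] [ -5.2304 -12.3512   8.1173] [-2.6781  1.1319 -0.0819] 0.013253747023304873 49.245285987854004
```

Call:
{"name": "arm_command", "arguments": {
  "series": [
    {"tx": 0,"ty": 0,"tz": 0,"twist": 0.5,"fingers": -1},
    {"tx": 0,"ty": 0,"tz": 0,"twist": 1.0,"fingers": -1},
    {"tx": 0,"ty": 0,"tz": 0,"twist": 1.4,"fingers": -1},
    {"tx": 0,"ty": 0,"tz": 0,"twist": 1.4,"fingers": -1}
  ]
}}

```text
time_s: 11.15
tcp_pos: [0.5189, -0.0069, 0.2072]
tool_rot: [2.015, 2.406, -0.009]
wrist_force: [-7.5, -13.3, 9.6]
width: 0.0132
grip_force: 71.5
```

```bash
python3 -c "
from go import *
go((.518,-.004,.205),13.8);s=state();print(s['q'],s['wrist_force'],s['torque'],s['width'],s['grip_force'])"
```

```text
pos [ 0.5189 -0.0069  0.2072] tool y yaw 10.11 tilt [-0.0013 -0.0064 -1.    ] q7 -0.273 shift mm [ 3.0406 -0.3334  2.1701] twist opts [np.float64(29.38574066816805), np.float64(-0.6142593318319504)]
[ 0.2854  0.4302 -0.5244  2.0687  0.3297  0.7248 -0.2735] [ -7.5071 -13.3136   9.573 ] [-2.8935  1.325   1.7619] 0.013155373181147973 71.50968169793487
```

Call:
{"name": "arm_command", "arguments": {
  "series": [
    {"tx": 0,"ty": 0,"tz": 0,"twist": 1.2,"fingers": -0.4},
    {"tx": 0,"ty": 0,"tz": 0,"twist": 1.2,"fingers": 0},
    {"tx": 0,"ty": 0,"tz": 0,"twist": 1.2,"fingers": 0},
    {"tx": 0,"ty": 0,"tz": 0,"twist": 1.2,"fingers": 0},
    {"tx": 0,"ty": 0,"tz": -0.02,"twist": 1.2,"fingers": 0},
    {"tx": 0,"ty": 0,"tz": -0.05,"twist": 1.2,"fingers": 0},
    {"tx": 0,"ty": 0,"tz": -0.09,"twist": 1.2,"fingers": 0},
    {"tx": 0,"ty": 0,"tz": -0.11,"twist": 1.2,"fingers": 0}
  ]
}}

```text
time_s: 11.82
tcp_pos: [0.5212, -0.0024, 0.3196]
tool_rot: [2.158, 2.28, 0.005]
wrist_force: [0.5, 0.1, 0.9]
width: 0.0428
grip_force: 0.0
```

```bash
cat > k.py <<'E'
import sys;sys.path.insert(0,'.')
from lev import *
def topfit(cam,p,z,r,tol,n=6,sel=None):
    cnt=None
    for i in range(n):
        c=camera(cam);Q=cloud(c)
        m=(np.hypot(Q[...,0]-p[0],Q[...,1]-p[1])<r)&(abs(Q[...,2]-z)<tol)
        if sel is not None: m&=sel(cv2.cvtColor(c['frame'],cv2.COLOR_BGR2HSV).astype(int))
        cnt=m.astype(int) if cnt is None else cnt+m
    px=np.argwhere(cnt>=n/2)
    if len(px)<4: print(cam,'few',len(px));return
    P=np.array([at_z(c,q[::-1],z)[:2] for q in px]);mu=P.mean(0);w,V=np.linalg.eigh((P-mu).T@(P-mu))
    print(cam,len(P),mu,'ang %.1f'%np.degrees(np.arctan2(*V[::-1,1])),np.sqrt(w/len(P)*12))
E
python3 - <<'E' 2>/dev/null
from k import *
print(state()['time_s'],state()['tcp_pos'])
topfit('scene',(.52,-.003),.229,.035,.005)
lev()
org=lambda h:(h[...,0]<17)&(h[...,1]>130)
for cam in('scene','top'):
    topfit(cam,(.442,-.284),.070,.035,.006)
    topfit(cam,(.442,-.284),.064,.035,.012,sel=org)
E
```

```text
11.8167 [ 0.5212 -0.0024  0.3196]
scene 63 [ 0.5206 -0.0012] ang 104.9 [0.0177 0.0409]
12.1167 [ 0.5196 -0.0034  0.3148] [ 0.0631  0.4026 -0.0265] 0.042476081840407985 0.0
scene 222 [0.6444 0.1503 0.1649]
scene plane dz/dx,dz/dy [-0.0004  0.0008] z at .513,.145 0.1685308419021227 2228 0.0029259089024474922
top 118 [0.6416 0.1481 0.1672]
top plane dz/dx,dz/dy [0.0012 0.    ] z at .513,.145 0.1696248614124741 1472 0.0026867536738771646
scene 24 [ 0.4409 -0.2804] ang -179.7 [0.0104 0.0347]
scene 36 [ 0.4418 -0.2802] ang -170.8 [0.013  0.0417]
top 20 [ 0.4364 -0.2859] ang 176.1 [0.0104 0.032 ]
top 24 [ 0.4373 -0.2862] ang 179.8 [0.0116 0.0323]
```

```bash
python3 -c "
from go import *
go((.438,-.286,.16),88.5)"
```

```text
pos [ 0.5201 -0.0033  0.3157] tool y yaw 2.98 tilt [-0. -0. -1.] q7 -0.263 shift mm [-278.0755  -96.6789  155.757 ] twist opts [np.float64(15.746699552910945), np.float64(-14.253300447089055)]
```

Call:
{"name": "arm_command", "arguments": {
  "series": [
    {"tx": -0.023,"ty": -0.008,"tz": 0,"twist": -1.1,"fingers": 0},
    {"tx": -0.046,"ty": -0.016,"tz": 0,"twist": -2.2,"fingers": 0},
    {"tx": -0.07,"ty": -0.024,"tz": 0,"twist": -3.3,"fingers": 0},
    {"tx": -0.093,"ty": -0.032,"tz": 0.01,"twist": -4.4,"fingers": 0},
    {"tx": -0.116,"ty": -0.04,"tz": 0.02,"twist": -5.5,"fingers": 0},
    {"tx": -0.14,"ty": -0.048,"tz": 0.03,"twist": -6.6,"fingers": 0},
    {"tx": -0.163,"ty": -0.056,"tz": 0.045,"twist": -7.7,"fingers": 0},
    {"tx": -0.186,"ty": -0.064,"tz": 0.06,"twist": -8.8,"fingers": 0},
    {"tx": -0.209,"ty": -0.072,"tz": 0.08,"twist": -9.9,"fingers": 0},
    {"tx": -0.232,"ty": -0.08,"tz": 0.1,"twist": -11,"fingers": 0},
    {"tx": -0.255,"ty": -0.088,"tz": 0.13,"twist": -12.1,"fingers": 0},
    {"tx": -0.278,"ty": -0.097,"tz": 0.156,"twist": -13.2,"fingers": 0}
  ]
}}

```text
time_s: 14.42
tcp_pos: [0.4376, -0.2871, 0.1588]
tool_rot: [0.205, 3.134, -0.0]
wrist_force: [0.5, -1.7, 0.2]
width: 0.0429
grip_force: 0.0
```

```bash
python3 -c "
from go import *
go((.438,-.286,.12),88.5);print(state()['q'])"
```

```text
pos [ 0.4376 -0.2871  0.1588] tool y yaw 82.50 tilt [ 0.0012 -0.0002 -1.    ] q7 1.337 shift mm [-0.2216  1.1512 38.7515] twist opts [np.float64(28.999409547219553), np.float64(-1.000590452780448)]
[ 0.9604  0.5445 -0.6931  2.0988  0.5519  0.6827  1.3372]
```

Call:
{"name": "arm_command", "arguments": {
  "series": [
    {"tx": 0,"ty": 0.001,"tz": 0.02,"twist": -1,"fingers": 0},
    {"tx": 0,"ty": 0.001,"tz": 0.05,"twist": -1,"fingers": 0},
    {"tx": 0,"ty": 0.001,"tz": 0.08,"twist": -1,"fingers": 0},
    {"tx": 0,"ty": 0.001,"tz": 0.1,"twist": -1,"fingers": 0},
    {"tx": 0,"ty": 0.001,"tz": 0.115,"twist": -1,"fingers": 0},
    {"tx": 0,"ty": 0.001,"tz": 0.12,"twist": -1,"fingers": 0},
    {"tx": 0,"ty": 0.001,"tz": 0.12,"twist": -1,"fingers": 0}
  ]
}}

```text
time_s: 15.0
tcp_pos: [0.4376, -0.2845, 0.0387]
tool_rot: [-0.049, -3.139, -0.001]
wrist_force: [-0.4, 0.5, 0.5]
width: 0.0428
grip_force: 0.0
```

```bash
python3 -c "
from pic import *
go((.438,-.286,.039),88.5);print(state()['wrist_force'])
crops('g1',[(.438,-.286,.06)],28)"
```

```text
pos [ 0.4376 -0.2845  0.0387] tool y yaw 88.21 tilt [-0.0017  0.001  -1.    ] q7 1.187 shift mm [-0.4606 -1.4856 -0.2564] twist opts [np.float64(29.95245029312906), np.float64(-0.047549706870938735)]
[-0.4106  0.4613  0.531 ]
```

View pics/g1.png

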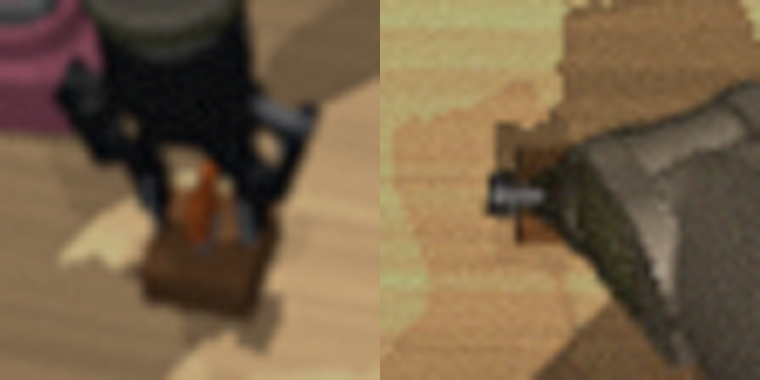

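The left (scene) crop shows the orange bow at (200,205) sitting centrally between the finger tips at about (158,210) and (248,225), so I'll close on it.

Call:
{"name": "arm_command", "arguments": {
  "series": [
    {"tx": 0,"ty": -0.001,"tz": 0,"twist": 0,"fingers": -0.3},
    {"tx": 0,"ty": -0.001,"tz": 0,"twist": 0,"fingers": -1},
    {"tx": 0,"ty": -0.001,"tz": 0,"twist": 0,"fingers": -1},
    {"tx": 0,"ty": -0.001,"tz": 0,"twist": 0,"fingers": -1},
    {"tx": 0,"ty": -0.001,"tz": 0,"twist": 0,"fingers": -1},
    {"tx": 0,"ty": -0.001,"tz": 0,"twist": 0,"fingers": -1},
    {"tx": 0,"ty": -0.001,"tz": 0,"twist": 0,"fingers": -1}
  ],
  "force": 40
}}

```text
time_s: 15.68
tcp_pos: [0.4381, -0.2865, 0.0407]
tool_rot: [0.05, 3.14, -0.002]
wrist_force: [-0.4, -0.9, 6.2]
width: 0.0091
grip_force: 41.6
```

```bash
python3 -c "
from pic import *
go((.438,-.286,.039),88.5);s=state();print(s['wrist_force'],s['torque'],s['width'],s['grip_force'])"
```

```text
pos [ 0.4381 -0.2865  0.0407] tool y yaw 88.16 tilt [ 0.0011 -0.0013 -1.    ] q7 1.190 shift mm [0.1524 0.482  1.6712] twist opts [np.float64(29.943126774205535), np.float64(-0.056873225794466485)]
[-0.3684 -0.9142  6.1963] [-0.1329  0.1834 -0.0638] 0.009145085747776789 41.61387741565704
```

Call:
{"name": "arm_command", "arguments": {
  "series": [
    {"tx": 0,"ty": 0,"tz": -0.008,"twist": 0,"fingers": -1},
    {"tx": 0,"ty": 0,"tz": -0.018,"twist": 0,"fingers": -1},
    {"tx": 0,"ty": 0,"tz": -0.03,"twist": 0,"fingers": -1},
    {"tx": 0,"ty": 0,"tz": -0.05,"twist": 0,"fingers": -1},
    {"tx": 0,"ty": 0,"tz": -0.08,"twist": 0,"fingers": -1},
    {"tx": 0,"ty": 0,"tz": -0.11,"twist": 0,"fingers": -1},
    {"tx": 0,"ty": 0,"tz": -0.12,"twist": 0,"fingers": -1},
    {"tx": 0,"ty": 0,"tz": -0.12,"twist": 0,"fingers": -1}
  ]
}}

```text
time_s: 16.35
tcp_pos: [0.4388, -0.2866, 0.1629]
tool_rot: [0.051, 3.137, -0.004]
wrist_force: [0.2, -0.0, -0.3]
width: 0.0093
grip_force: 40.6
```

```bash
python3 - <<'E' 2>/dev/null
from k import *
s=state();print(s['wrist_force'],s['width'],s['grip_force'])
go((.612,-.3195,.16),100.5)
topfit('scene',(.44,-.282),.03,.05,.004);topfit('top',(.44,-.282),.03,.05,.004)
# slot of the switch, averaged, in scene & top, supersampled world raster
for cam in('scene','top'):
    f=0
    for i in range(6): c=camera(cam);f=f+cv2.cvtColor(c['frame'],cv2.COLOR_BGR2GRAY).astype(np.float32)/6
    ox,oy=(.6141,-.3136) if cam=='scene' else (.611,-.3195)
    g=np.arange(-.026,.0261,.001)
    uv=np.array([[proj(c,(ox+a,oy+b,.076)) for b in g] for a in g]).astype(np.float32)
    I=cv2.remap(f,uv[...,0],uv[...,1],cv2.INTER_CUBIC);np.save(f'/tmp/{cam}.npy',I)
    A,B=np.meshgrid(g,g,indexing='ij');m=(np.hypot(A,B)<.013);w=np.clip(110-I,0,None)*m
    mu=[(w*A).sum()/w.sum(),(w*B).sum()/w.sum()];C=np.cov(np.c_[A.ravel(),B.ravel()].T,aweights=w.ravel());e,V=np.linalg.eigh(C)
    print(cam,'slot',ox+mu[0],oy+mu[1],'ang',np.degrees(np.arctan2(V[1,1],V[0,1])),np.sqrt(e*12))
    topfit(cam,(ox,oy),.05,.075,.004)
a=[cv2.resize(np.rot90(np.load(f'/tmp/{n}.npy'),0)[::-1,::-1].clip(0,255).astype(np.uint8),(380,380)) for n in('scene','top')]
cv2.imwrite('pics/slot.png',np.hstack(a))
E
```

```text
[ 0.2163 -0.0299 -0.3423] 0.009258141652503807 40.597450733184814
pos [ 0.4388 -0.2866  0.1629] tool y yaw 88.14 tilt [ 0.004  -0.0027 -1.    ] q7 1.414 shift mm [-174.1487  -27.2795    3.6583] twist opts [np.float64(27.94035010143484), np.float64(-2.05964989856516)]
scene 227 [ 0.4389 -0.2807] ang 139.8 [0.0624 0.0634]
top 87 [ 0.4395 -0.28  ] ang 171.2 [0.0525 0.0746]
scene slot 0.6135269814947161 -0.31471600193235527 ang -171.04835458139755 [0.0094 0.0192]
scene 298 [ 0.6238 -0.3072] ang 127.1 [0.0923 0.112 ]
top slot 0.6117172338048946 -0.3189282255509738 ang -168.60978870363303 [0.0106 0.0208]
top 272 [ 0.6095 -0.3164] ang 47.5 [0.1019 0.1064]
```

View pics/slot.png

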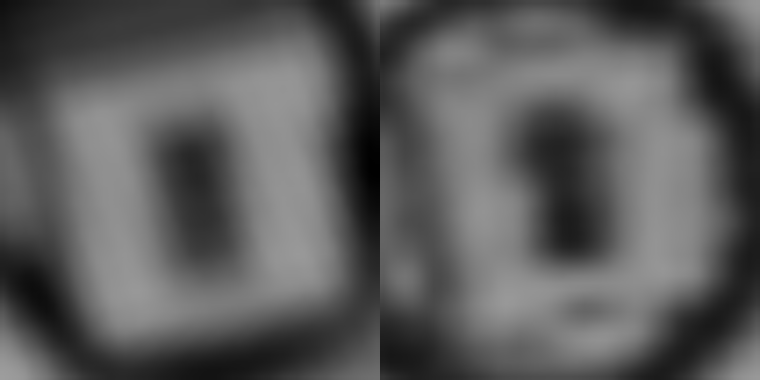

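Call:
{"name": "arm_command", "arguments": {
  "series": [
    {"tx": -0.02,"ty": -0.003,"tz": 0,"twist": -0.2,"fingers": -1},
    {"tx": -0.04,"ty": -0.006,"tz": 0,"twist": -0.5,"fingers": -1},
    {"tx": -0.065,"ty": -0.01,"tz": 0,"twist": -0.8,"fingers": -1},
    {"tx": -0.09,"ty": -0.014,"tz": 0,"twist": -1.1,"fingers": -1},
    {"tx": -0.115,"ty": -0.018,"tz": 0,"twist": -1.4,"fingers": -1},
    {"tx": -0.14,"ty": -0.022,"tz": 0,"twist": -1.7,"fingers": -1},
    {"tx": -0.165,"ty": -0.026,"tz": 0,"twist": -2,"fingers": -1},
    {"tx": -0.174,"ty": -0.028,"tz": 0.01,"twist": -2,"fingers": -1},
    {"tx": -0.174,"ty": -0.028,"tz": 0.025,"twist": -2,"fingers": -1},
    {"tx": -0.174,"ty": -0.028,"tz": 0.038,"twist": -2,"fingers": -1},
    {"tx": -0.174,"ty": -0.028,"tz": 0.038,"twist": -2,"fingers": -1}
  ]
}}

```text
time_s: 19.07
tcp_pos: [0.6073, -0.319, 0.1176]
tool_rot: [0.278, -3.123, -0.004]
wrist_force: [-0.5, -0.2, 0.2]
width: 0.0096
grip_force: 40.6
```

```bash
python3 - <<'E' 2>/dev/null
from k import *
s=state();print(s['wrist_force'],s['width'],s['q'])
go((.612,-.320,.121),100.2)
crops('h1',[(.612,-.32,.09)],22)
E
```

```text
[-0.5055 -0.2428  0.2433] 0.009627205781484759 [ 0.8327  0.781  -0.716   1.7478  0.6481  0.8718  1.5706]
pos [ 0.6073 -0.319   0.1176] tool y yaw 100.16 tilt [-0.0063  0.0018 -1.    ] q7 1.571 shift mm [-4.3888 -1.7771 -3.4007] twist opts [np.float64(29.993314870726508), np.float64(-0.006685129273492407)]
```

View pics/h1.png

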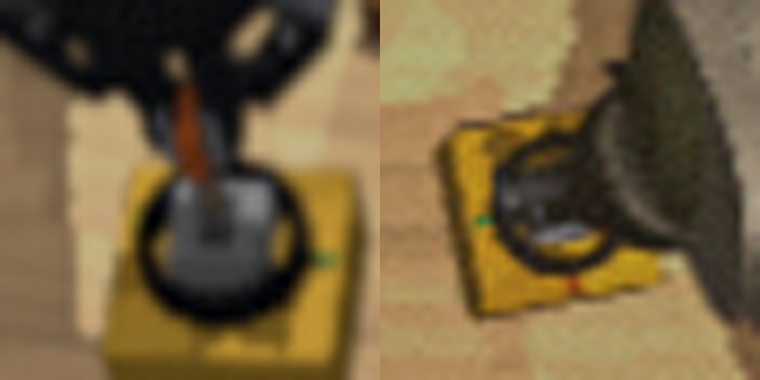

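Call:
{"name": "arm_command", "arguments": {
  "series": [
    {"tx": -0.002,"ty": -0.001,"tz": 0,"twist": 0,"fingers": -1},
    {"tx": -0.0045,"ty": -0.0018,"tz": 0.003,"twist": 0,"fingers": -1},
    {"tx": -0.0045,"ty": -0.0018,"tz": 0.0055,"twist": 0,"fingers": -1},
    {"tx": -0.0045,"ty": -0.0018,"tz": 0.0055,"twist": 0,"fingers": -1},
    {"tx": -0.0045,"ty": -0.0018,"tz": 0.0055,"twist": 0,"fingers": -1}
  ]
}}

```text
time_s: 19.58
tcp_pos: [0.6155, -0.3205, 0.1164]
tool_rot: [0.279, -3.129, 0.0]
wrist_force: [0.5, 0.1, -0.1]
width: 0.0096
grip_force: 40.6
```

```bash
python3 - <<'E' 2>/dev/null
from k import *
s=state();print(s['time_s'],s['wrist_force'],s['width'])
go((.612,-.320,.112),100.2)
f=0
for i in range(6): c=camera('scene');f=f+c['frame'].astype(np.float32)/6
for p in((.6135,-.3147,.076),(.6135,-.3147,.079),tuple(s['tcp_pos']-[0,0,.0327])):print(proj(c,p))
u,v=proj(c,(.6135,-.3147,.085)).astype(int);print(u,v)
cv2.imwrite('pics/h2.png',cv2.resize(f[v-14:v+14,u-14:u+14].clip(0,255).astype(np.uint8),(560,560),interpolation=cv2.INTER_CUBIC))
E
```

```text
19.5833 [ 0.4712  0.1024 -0.1331] 0.009587305060678444
pos [ 0.6155 -0.3205  0.1164] tool y yaw 100.17 tilt [-0.0001 -0.0001 -1.    ] q7 1.570 shift mm [3.3273 1.0751 4.3608] twist opts [np.float64(29.995784008165515), np.float64(-0.004215991834485067)]
[153.7911 208.2138]
[153.6548 207.7106]
[151.5823 207.0879]
153 206
```

View pics/h2.png

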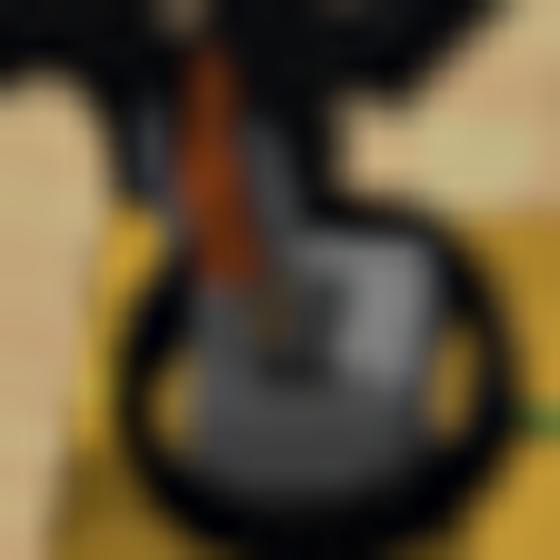

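```bash
cat > bow.py <<'E'
from k import *
def bow(zoff=.0143):
    s=state();M=R.from_rotvec(s['tool_rot']).as_matrix();go((.612,-.320,.112),100.2,s)
    f=0
    for i in range(6): c=camera('scene');f=f+c['frame'].astype(np.float32)/6
    def hull(b): return np.array([proj(c,s['tcp_pos']+M@np.array(q)) for q in b])
    box=lambda x0,x1,y,z0,z1:[(x,yy,z) for x in(x0,x1) for yy in(-y,y) for z in(z0,z1)]
    sx=1 if M[0,0]>0 else -1
    mask=np.zeros((384*8,512*8),np.uint8)
    H=hull(box(sx*.012,sx*.017,.005,-zoff-.015,-zoff+.015))
    cv2.fillConvexPoly(mask,cv2.convexHull(((H+.5)*8).astype(np.int32)),255)
    pm=cv2.resize(mask,(512,384),interpolation=cv2.INTER_AREA)/255.
    hsv=cv2.cvtColor(f.clip(0,255).astype(np.uint8),cv2.COLOR_BGR2HSV).astype(int)
    u,v=proj(c,s['tcp_pos']+[0,0,zoff]).astype(int)
    o=((hsv[...,0]<14)&(hsv[...,1]>170)&(hsv[...,2]>70)).astype(float);w=np.zeros_like(o);w[v-14:v+14,u-9:u+9]=1;o*=w
    for r in range(v-8,v+14):
        a=o[r].nonzero()[0];b=pm[r]
        if b.sum()>.3 or len(a): print(r,'obs',a.min() if len(a) else '-',a.max() if len(a) else '-',round(a.mean(),2) if len(a) else '-','pred %.2f w %.1f'%((b*np.arange(512)).sum()/max(b.sum(),1e-6),b.sum()))
E
python3 -c "
from bow import *
bow()" 2>/dev/null
```

```text
pos [ 0.6156 -0.3204  0.1164] tool y yaw 100.18 tilt [ 0.0001 -0.0001 -1.    ] q7 1.570 shift mm [3.4337 1.0712 4.3758] twist opts [np.float64(29.99669600679123), np.float64(-0.0033039932087698767)]
195 obs 149 149 149.0 pred 0.00 w 0.0
196 obs 149 149 149.0 pred 0.00 w 0.0
197 obs 149 149 149.0 pred 0.00 w 0.0
198 obs 148 149 148.5 pred 0.00 w 0.0
199 obs 148 149 148.5 pred 147.74 w 0.6
200 obs 148 150 149.0 pred 148.02 w 3.5
201 obs 148 150 149.0 pred 148.14 w 3.8
202 obs 149 150 149.5 pred 148.43 w 3.8
203 obs 149 150 149.5 pred 148.69 w 3.8
204 obs 149 151 150.0 pred 148.98 w 3.8
205 obs 149 151 150.0 pred 149.23 w 3.7
206 obs - - - pred 149.36 w 1.9
```

Call:
{"name": "arm_command", "arguments": {
  "series": [
    {"tx": 0.0033,"ty": 0.002,"tz": 0,"twist": 0,"fingers": -1},
    {"tx": 0.0033,"ty": 0.002,"tz": 0,"twist": 0,"fingers": -1},
    {"tx": 0.0033,"ty": 0.002,"tz": 0.003,"twist": 0,"fingers": -1},
    {"tx": 0.0033,"ty": 0.002,"tz": 0.006,"twist": 0,"fingers": -1},
    {"tx": 0.0033,"ty": 0.002,"tz": 0.008,"twist": 0,"fingers": -1},
    {"tx": 0.0033,"ty": 0.002,"tz": 0.01,"twist": 0,"fingers": -1},
    {"tx": 0.0033,"ty": 0.002,"tz": 0.012,"twist": 0,"fingers": -1},
    {"tx": 0.0033,"ty": 0.002,"tz": 0.012,"twist": 0,"fingers": -1},
    {"tx": 0.0033,"ty": 0.002,"tz": 0.012,"twist": 0,"fingers": -1}
  ]
}}

```text
time_s: 20.93
tcp_pos: [0.612, -0.319, 0.1041]
tool_rot: [0.279, -3.129, -0.0]
wrist_force: [-0.3, -0.2, -0.3]
width: 0.0096
grip_force: 40.6
```

```bash
python3 -c "
from go import *
go((.612,-.319,.0867),100.2);s=state();print(s['time_s'],s['wrist_force'],s['torque'],s['width'])"
```

```text
pos [ 0.612  -0.319   0.1041] tool y yaw 100.18 tilt [-0.0002  0.0002 -1.    ] q7 1.556 shift mm [-0.0505 -0.0189 17.3824] twist opts [np.float64(29.997202946883235), np.float64(-0.002797053116765369)]
20.9333 [-0.3271 -0.1975 -0.3015] [ 0.0093 -0.0228  0.0017] 0.009580687964795337
```

Call:
{"name": "arm_command", "arguments": {
  "series": [
    {"tx": 0,"ty": 0,"tz": 0.002,"twist": 0,"fingers": -1},
    {"tx": 0,"ty": 0,"tz": 0.004,"twist": 0,"fingers": -1},
    {"tx": 0,"ty": 0,"tz": 0.006,"twist": 0,"fingers": -1},
    {"tx": 0,"ty": 0,"tz": 0.008,"twist": 0,"fingers": -1},
    {"tx": 0,"ty": 0,"tz": 0.008,"twist": 0,"fingers": -1}
  ]
}}

```text
time_s: 21.35
tcp_pos: [0.6117, -0.319, 0.0957]
tool_rot: [0.279, -3.129, -0.0]
wrist_force: [0.4, 0.4, -0.3]
width: 0.0096
grip_force: 40.6
```

```bash
python3 -c "
from go import *
go((.612,-.319,.0867),100.2);s=state();print(s['time_s'],s['wrist_force'],s['torque'],s['width'])"
```

```text
pos [ 0.6117 -0.319   0.0957] tool y yaw 100.18 tilt [-0.0006  0.0002 -1.    ] q7 1.549 shift mm [-0.2904 -0.0447  9.0219] twist opts [np.float64(29.99690012231208), np.float64(-0.003099877687920601)]
21.35 [ 0.3585  0.3878 -0.3444] [0.0184 0.0242 0.0508] 0.009613975635591143
```

Sliding in freely. I'll continue down to the collar.

Call:
{"name": "arm_command", "arguments": {
  "series": [
    {"tx": 0,"ty": 0,"tz": 0.002,"twist": 0,"fingers": -1},
    {"tx": 0,"ty": 0,"tz": 0.004,"twist": 0,"fingers": -1},
    {"tx": 0,"ty": 0,"tz": 0.006,"twist": 0,"fingers": -1},
    {"tx": 0,"ty": 0,"tz": 0.0075,"twist": 0,"fingers": -1},
    {"tx": 0,"ty": 0,"tz": 0.009,"twist": 0,"fingers": -1},
    {"tx": 0,"ty": 0,"tz": 0.009,"twist": 0,"fingers": -1}
  ]
}}

```text
time_s: 21.85
tcp_pos: [0.6119, -0.319, 0.087]
tool_rot: [0.279, -3.129, -0.0]
wrist_force: [0.1, 0.2, -0.3]
width: 0.0094
grip_force: 40.7
```

```bash
python3 -c "
from go import *
go((.612,-.319,.0867),100.2);s=state();print(s['time_s'],s['wrist_force'],s['torque'],s['width'])"
```

```text
pos [ 0.6119 -0.319   0.087 ] tool y yaw 100.18 tilt [-0.0002  0.0001 -1.    ] q7 1.541 shift mm [-0.0891 -0.0085  0.3008] twist opts [np.float64(29.997366183679905), np.float64(-0.0026338163200942213)]
21.85 [ 0.087   0.2036 -0.2849] [-0.0325  0.0091 -0.0163] 0.009370084488795604
```

Call:
{"name": "arm_command", "arguments": {
  "series": [
    {"tx": 0,"ty": 0,"tz": 0.001,"twist": 0,"fingers": -1},
    {"tx": 0,"ty": 0,"tz": 0.002,"twist": 0,"fingers": -1},
    {"tx": 0,"ty": 0,"tz": 0.003,"twist": 0,"fingers": -1},
    {"tx": 0,"ty": 0,"tz": 0.003,"twist": 0,"fingers": -1}
  ]
}}

```text
time_s: 22.18
tcp_pos: [0.6122, -0.3191, 0.0865]
tool_rot: [-0.278, 3.129, -0.003]
wrist_force: [-5.6, 1.1, 17.9]
width: 0.0094
grip_force: 43.5
```

```bash
python3 -c "
from go import *
go((.612,-.319,.0867),100.2);s=state();print(s['time_s'],s['wrist_force'],s['torque'],s['width'])"
```

```text
pos [ 0.6122 -0.3191  0.0865] tool y yaw 100.17 tilt [ 0.0006 -0.0016 -1.    ] q7 1.538 shift mm [ 0.1816  0.1171 -0.1769] twist opts [np.float64(29.995293658989937), np.float64(-0.004706341010063397)]
22.1833 [-5.5931  1.1148 17.8608] [0.2051 1.3709 0.005 ] 0.009428246600394086
```

Call:
{"name": "arm_command", "arguments": {
  "series": [
    {"tx": 0,"ty": 0,"tz": -0.002,"twist": 0.8,"fingers": -1},
    {"tx": 0,"ty": 0,"tz": -0.002,"twist": 1.8,"fingers": -1},
    {"tx": 0,"ty": 0,"tz": -0.002,"twist": 2.8,"fingers": -1},
    {"tx": 0,"ty": 0,"tz": -0.002,"twist": 3.8,"fingers": -1},
    {"tx": 0,"ty": 0,"tz": -0.002,"twist": 4.8,"fingers": -1},
    {"tx": 0,"ty": 0,"tz": -0.002,"twist": 5.8,"fingers": -1},
    {"tx": 0,"ty": 0,"tz": -0.002,"twist": 6.8,"fingers": -1},
    {"tx": 0,"ty": 0,"tz": -0.002,"twist": 7.8,"fingers": -1},
    {"tx": 0,"ty": 0,"tz": -0.002,"twist": 8.8,"fingers": -1},
    {"tx": 0,"ty": 0,"tz": -0.002,"twist": 9.8,"fingers": -1},
    {"tx": 0,"ty": 0,"tz": -0.002,"twist": 10.8,"fingers": -1},
    {"tx": 0,"ty": 0,"tz": -0.002,"twist": 10.8,"fingers": -1}
  ]
}}

```text
time_s: 23.18
tcp_pos: [0.6125, -0.3179, 0.0868]
tool_rot: [1.446, 2.789, 0.001]
wrist_force: [0.0, 1.9, 3.1]
width: 0.0095
grip_force: 41.1
```

```bash
python3 -c "
from go import *
go((.612,-.319,.0867),8.5);s=state();print(s['time_s'],s['wrist_force'],s['torque'],s['width'],s['q'])"
```

```text
pos [ 0.6125 -0.3179  0.0868] tool y yaw 35.18 tilt [ 0.0006  0.0003 -1.    ] q7 0.634 shift mm [-0.6066 -0.9836  0.0858] twist opts [np.float64(4.446878887376637), np.float64(-25.553121112623362)]
23.1833 [0.0054 1.878  3.0661] [0.7375 0.0429 0.05  ] 0.009483782086039626 [ 0.6432  0.749  -0.3964  1.7722  0.4175  0.7039  0.6339]
```

Call:
{"name": "arm_command", "arguments": {
  "series": [
    {"tx": 0,"ty": 0,"tz": 0,"twist": 1,"fingers": -1},
    {"tx": 0,"ty": 0,"tz": 0,"twist": 2,"fingers": -1},
    {"tx": 0,"ty": 0,"tz": 0,"twist": 3,"fingers": -1},
    {"tx": 0,"ty": 0,"tz": 0,"twist": 3.8,"fingers": -1},
    {"tx": 0,"ty": 0,"tz": 0,"twist": 4.4,"fingers": -1},
    {"tx": 0,"ty": 0,"tz": 0,"twist": 4.4,"fingers": -1}
  ]
}}

```text
time_s: 23.68
tcp_pos: [0.6125, -0.3181, 0.0868]
tool_rot: [2.039, 2.39, 0.001]
wrist_force: [0.4, 4.1, 5.0]
width: 0.0092
grip_force: 41.4
```

```bash
python3 -c "
from go import *
go((.612,-.319,.0867),8.5);s=state();print(s['time_s'],s['wrist_force'],s['torque'],s['width'],s['q'])"
```

```text
pos [ 0.6125 -0.3181  0.0868] tool y yaw 9.07 tilt [ 0.0006  0.0003 -1.    ] q7 0.289 shift mm [-0.8137 -0.679   0.0764] twist opts [np.float64(0.09463420256944192), np.float64(-29.90536579743056)]
23.6833 [0.4307 4.0846 4.9551] [ 0.9305  0.0121 -0.0049] 0.009201174756915526 [ 0.5677  0.7328 -0.2727  1.7774  0.2931  0.6708  0.2889]
```

Call:
{"name": "arm_command", "arguments": {
  "series": [
    {"tx": 0,"ty": 0,"tz": 0,"twist": 0.4,"fingers": -1},
    {"tx": 0,"ty": 0,"tz": 0,"twist": 0.8,"fingers": -1},
    {"tx": 0,"ty": 0,"tz": 0,"twist": 1.2,"fingers": -1},
    {"tx": 0,"ty": 0,"tz": 0,"twist": 1.2,"fingers": -1}
  ]
}}

```text
time_s: 24.02
tcp_pos: [0.6127, -0.3184, 0.0868]
tool_rot: [2.181, 2.26, 0.001]
wrist_force: [0.5, 3.6, 6.0]
width: 0.0094
grip_force: 41.6
```

```bash
python3 -c "
from go import *
go((.612,-.319,.0867),8.5);s=state();print(s['time_s'],s['wrist_force'],s['torque'],s['width'],s['q'])"
```

```text
pos [ 0.6127 -0.3184  0.0868] tool y yaw 2.02 tilt [ 0.0011  0.0002 -1.    ] q7 0.197 shift mm [-0.613  -0.7384  0.0516] twist opts [np.float64(28.92012801861073), np.float64(-1.0798719813892699)]
24.0167 [0.465  3.5886 5.9841] [ 0.7636 -0.1302  0.2795] 0.009367317031874323 [ 0.547   0.7296 -0.239   1.7786  0.2584  0.6631  0.1974]
```

Call:
{"name": "arm_command", "arguments": {
  "series": [
    {"tx": 0,"ty": 0,"tz": 0,"twist": 0.3,"fingers": -1},
    {"tx": 0,"ty": 0,"tz": 0,"twist": 0.6,"fingers": -1},
    {"tx": 0,"ty": 0,"tz": 0,"twist": 0.6,"fingers": -1}
  ]
}}

```text
time_s: 24.27
tcp_pos: [0.6128, -0.3184, 0.0868]
tool_rot: [2.25, 2.192, 0.001]
wrist_force: [1.0, 3.5, 6.2]
width: 0.0094
grip_force: 43.0
```

```bash
python3 -c "
from go import *
go((.612,-.319,.0867),8.5);s=state();print(s['time_s'],s['wrist_force'],s['torque'],s['width'],s['q'])"
```

```text
pos [ 0.6128 -0.3184  0.0868] tool y yaw -1.50 tilt [ 0.0012  0.     -1.    ] q7 0.152 shift mm [-0.6097 -0.7493  0.0767] twist opts [np.float64(28.332986562577474), np.float64(-1.6670134374225256)]
24.2667 [1.004  3.4598 6.1821] [ 0.7534 -0.0931  0.6223] 0.009362910283704649 [ 0.5365  0.7281 -0.222   1.7793  0.2408  0.6596  0.1518]
```

Call:
{"name": "arm_command", "arguments": {
  "series": [
    {"tx": 0,"ty": 0,"tz": 0,"twist": -0.6,"fingers": -1},
    {"tx": 0,"ty": 0,"tz": 0,"twist": -0.7,"fingers": -0.5},
    {"tx": 0,"ty": 0,"tz": 0,"twist": -0.7,"fingers": -0.2},
    {"tx": 0,"ty": 0,"tz": 0,"twist": -0.7,"fingers": 0},
    {"tx": 0,"ty": 0,"tz": 0,"twist": -0.7,"fingers": 0},
    {"tx": 0,"ty": 0,"tz": -0.01,"twist": -0.7,"fingers": 0},
    {"tx": 0,"ty": 0,"tz": -0.03,"twist": -0.7,"fingers": 0},
    {"tx": 0,"ty": 0,"tz": -0.06,"twist": -0.7,"fingers": 0},
    {"tx": 0,"ty": 0,"tz": -0.1,"twist": -0.7,"fingers": 0},
    {"tx": 0,"ty": 0,"tz": -0.14,"twist": -0.7,"fingers": 0},
    {"tx": 0,"ty": 0,"tz": -0.17,"twist": -0.7,"fingers": 0}
  ]
}}

```text
time_s: 25.18
tcp_pos: [0.6125, -0.3192, 0.2605]
tool_rot: [2.173, 2.265, 0.002]
wrist_force: [1.0, 0.3, 0.4]
width: 0.0426
grip_force: 0.0
```

```bash
python3 - <<'E' 2>/dev/null
from k import *
lev()
org=lambda h:(h[...,0]<17)&(h[...,1]>130)
for cam in('scene','top'):
    topfit(cam,(.613,-.316),.116,.035,.006); topfit(cam,(.613,-.316),.112,.035,.012,sel=org)
    topfit(cam,(.613,-.316),.076,.03,.004)
topfit('scene',(.52,-.003),.229,.035,.005)
c=camera('scene');f=c['frame'];u,v=proj(c,(.612,-.318,.09)).astype(int)
a=cv2.resize(f[v-20:v+20,u-20:u+20],(400,400),interpolation=cv2.INTER_CUBIC);u,v=proj(c,(.51,.14,.17)).astype(int)
b=cv2.resize(f[v-60:v+60,u-60:u+60],(400,400),interpolation=cv2.INTER_CUBIC)
cv2.imwrite('pics/fin.png',np.hstack([a,b]))
E
```

```text
25.1833 [ 0.6125 -0.3192  0.2605] [0.9764 0.3242 0.4358] 0.0426001368601761 0.0
scene 221 [0.6448 0.1498 0.1645]
scene plane dz/dx,dz/dy [0.0002 0.0014] z at .513,.145 0.16838676402016114 2250 0.002945972619778434
top 121 [0.6416 0.1481 0.167 ]
top plane dz/dx,dz/dy [ 0.0004 -0.0001] z at .513,.145 0.16959450770557155 1815 0.0026134154714309724
scene 31 [ 0.6157 -0.3145] ang 104.0 [0.0108 0.035 ]
scene 50 [ 0.6161 -0.313 ] ang 94.0 [0.0177 0.0351]
scene 64 [ 0.6202 -0.3112] ang 120.2 [0.0297 0.0439]
top 22 [ 0.6115 -0.3201] ang 102.9 [0.0099 0.0345]
top 24 [ 0.6117 -0.3194] ang 102.4 [0.0098 0.038 ]
top 79 [ 0.6133 -0.3141] ang -137.3 [0.05   0.0526]
scene 62 [ 0.5206 -0.0019] ang 107.3 [0.0173 0.0414]
```

View pics/fin.png

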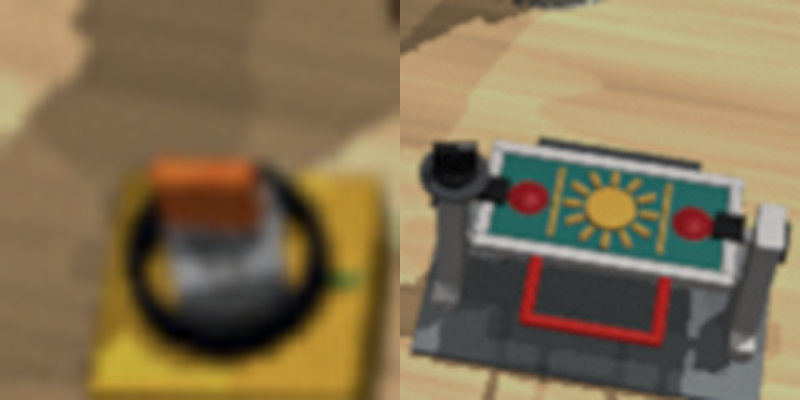

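Left crop: the bow stands seated on the rotor at (208,190), turned crosswise. Right crop: the panel is level with its face up and the knob bar is turned crosswise at (455,160). I'll move the arm aside to check the rotor's angle.

Call:
{"name": "arm_command", "arguments": {
  "series": [
    {"tx": 0,"ty": 0,"tz": -0.04,"twist": 0,"fingers": 0},
    {"tx": 0,"ty": 0,"tz": -0.08,"twist": 0,"fingers": 0},
    {"tx": 0.03,"ty": 0,"tz": -0.12,"twist": 0,"fingers": 0},
    {"tx": 0.06,"ty": 0,"tz": -0.12,"twist": 0,"fingers": 0},
    {"tx": 0.09,"ty": 0,"tz": -0.12,"twist": 0,"fingers": 0},
    {"tx": 0.12,"ty": 0,"tz": -0.12,"twist": 0,"fingers": 0},
    {"tx": 0.15,"ty": 0,"tz": -0.12,"twist": 0,"fingers": 0},
    {"tx": 0.18,"ty": 0,"tz": -0.12,"twist": 0,"fingers": 0},
    {"tx": 0.21,"ty": 0,"tz": -0.12,"twist": 0,"fingers": 0},
    {"tx": 0.24,"ty": 0,"tz": -0.12,"twist": 0,"fingers": 0},
    {"tx": 0.24,"ty": 0,"tz": -0.12,"twist": 0,"fingers": 0}
  ]
}}

```text
time_s: 28.35
tcp_pos: [0.6018, -0.0718, 0.3769]
tool_rot: [-2.165, -2.275, -0.005]
wrist_force: [-0.3, 0.9, 0.5]
width: 0.0424
grip_force: 0.0
```

```bash
python3 - <<'E' 2>/dev/null
from k import *
print(state()['time_s'],state()['tcp_pos'])
for cam,ox,oy in(('top',.6117,-.319),('scene',.6135,-.3147)):
    f=0
    for i in range(6): c=camera(cam);f=f+c['frame'].astype(np.float32)/6
    g=np.arange(-.036,.0361,.001);A,B=np.meshgrid(g,g,indexing='ij')
    uv=np.array([[proj(c,(ox+a,oy+b,.076)) for b in g] for a in g]).astype(np.float32)
    I=cv2.remap(f,uv[...,0],uv[...,1],cv2.INTER_CUBIC).clip(0,255).astype(np.uint8);h=cv2.cvtColor(I,cv2.COLOR_BGR2HSV).astype(int)
    m=(h[...,1]<70)&(h[...,2]>85)
    best=[]
    for t in range(0,90,2):   # template: 34 mm square less the key's strip
        r=np.radians(t);X=A*np.cos(r)+B*np.sin(r);Y=-A*np.sin(r)+B*np.cos(r)
        sq=(abs(X)<.0165)&(abs(Y)<.0165);best.append((round(float((m&sq).sum()/sq.sum()-(m&~sq).sum()/sq.sum()),3),t))
    print(cam,m.sum(),sorted(best)[::-1][:6],sorted(best)[:3])
    for row in m[::3][::-1]: print(''.join('#' if q else '.' for q in row[::-1][::2]))
    topfit(cam,(ox+.002,oy+.001),.115,.035,.007)
E
```

```text
28.35 [ 0.6018 -0.0718  0.3769]
top 842 [(0.459, 28), (0.459, 24), (0.457, 26), (0.457, 22), (0.448, 20), (0.446, 30)] [(0.194, 64), (0.197, 68), (0.203, 70)]
.....................................
.....................................
.....................................
.....................................
.....................................
...................####..............
................########.............
.............############............
..........##############.............
........#########....................
......#######........................
........####.........................
........####.........................
.........###..........#######........
..........###.......##########.......
..........####################.......
...........##############............
............##########...............
............########.................
............####.....................
.....................................
.....................................
.....................................
.....................................
.............................
[... 490 characters left out ...]
..
........#################............
.......############...####...........
.......#########.....................
........######.......................
.........####........................
.........####........................
.........####........................
..........###........................
..........###........................
............#........................
.............#.......................
.....................................
.....................................
.....................................
.....................................
.....................................
.....................................
scene 35 [ 0.6155 -0.3135] ang 99.8 [0.0123 0.0353]
```

```bash
python3 -c "
from bench import *
print(sign_off())"
```

```text
the job is handed in; nothing more can be done
None
```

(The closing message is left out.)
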